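Tighten the waste cap between two pipes

TASK

Use the orange-handled ring wrench to tighten the brass cap clockwise in short strokes between the two white pipes, lifting and reseating the wrench between strokes, until the cap comes up firmly tight by feel; do not go on to wring the riser under it, lean hard on the pipes, or put the fingers on cap or riser. Then lay the wrench back flat on the black mat and let go. Leave the other things where they are.

Things in the scene. Friction and masses are not known exactly. Their poses are not given: they have to be found in the camera images.
- base: grey plate 200 x 210 x 8 mm, fixed, that carries the riser with the cap, and two pipes. Origin: centre of its underside, below the cap; z up. A wrench seated on the cap has its handle between the pipes, pointing along the plate's +x give or take 44 degrees (there its shank meets a pipe)
- pipe_ccw: white plastic pipe stub with black rim, 28 mm across, top 100 mm above the worktop, 72 mm from the cap's axis, 62 degrees counter-clockwise (from above) of the plate's +x. Origin on its axis, 8 mm above the worktop. Fragile: no more than 30 N from the wrench
- pipe_cw: the same kind of pipe, 62 degrees clockwise of the plate's +x
- cap_hex (a point): brass cap: hexagon 40 mm across flats, 14 mm high, with an 8 mm cone on top. Point: on its vertical axis at the hexagon's underside, 50 mm above the worktop, where a brass collar 56 mm across carries a seated wrench. Its x axis is square to a flat. Clockwise from above tightens; it resists with about 0.5 N m (4 N at the wrench's grip) until tight, then goes solid
- cap (a joint): how far the cap has run down its thread, rad, growing clockwise: 1.35 to 1.55 at the start, 2.6 when run down. Besides this the seal under it takes up from 0 to 0.4 rad of turning, before or after, at the same resistance and not shown by this value; only then is the cap tight. The point of tightness must be felt
- riser: white plastic riser, 38 mm across, with a brass collar and a red lug; it carries the cap. Origin on the cap's axis, 16 mm above the worktop. A torsion spring of 12 N m per rad about the vertical. Keep the fingers off riser and cap
- lug (a point): outer end of the riser's red lug, 45 mm from the cap's axis, 36 mm above the worktop, on the plate's -x side. It moves 3.75 mm towards the plate's +y for each N m of tightening. Firmly tight is 1.2 N m or more held for a moment (lug 4.5 mm, 10 N at the grip); beyond 3.5 N m (13 mm, 28 N at the grip) the riser is spoilt
- wrench: ring wrench, about 0.35 kg. Origin: centre of its ring, underside; z up; handle along its +x. Steel ring 61 mm across, 18 mm high, with a hexagonal hole 43 mm across flats, flats square to the x axis and each 60 degrees: drops over the cap when their x axes differ by a multiple of 60 degrees, within 8 degrees, and has that much play before it drives
- wrench_grip (a point): point in the wrench's orange grip (20 mm wide, 26 mm high, from 88 to 188 mm from the ring's centre; before it the steel shank, 16 mm wide, 18 mm high): on its centre line, 125 mm from the ring's centre, 13 mm above the underside. Raised 17 to 20 mm from its seat, the wrench turns freely over the cap
- wrench_mid (a point): point under the wrench's shank, 78 mm from the ring's centre towards the grip: the middle of its length
- mat: black rubber mat 170 x 270 mm, 4 mm thick, fixed, where the wrench lies at the start. Origin: centre of its underside; long along its y
- spare_ring: white plastic slip nut lying flat, 54 mm across, 10 mm high, a bystander. Origin: centre of its underside
- screwdriver: screwdriver lying down, a bystander
- pink_bottle: pink bottle, 72 mm across, 150 mm high, a bystander. Origin: centre of its underside
- blue_bottle: white bottle with blue cap, 64 mm across, 140 mm high, a bystander. Origin: centre of its underside
- red_can: red can, 64 mm across, 130 mm high, a bystander. Origin: centre of its underside
- sponge: yellow sponge block 90 x 60 x 30 mm, a bystander. Origin: centre of its underside
- cup: green plastic cup, 80 mm across, 80 mm high, a bystander. Origin: centre of its underside
Things that resemble listed ones, but are neither listed nor needed, are in the scene too. Of the things like the wrench, leave any that is blue; of the rest the smaller one is meant.

How it is judged:
By the outcome, as a careful person would: the job done as asked, in the order asked, and still so for the second after the job is handed in, with the robot touching nothing.
It also fails if it takes over 72 s, if anything falls off the work surface, if the arm or the gripper's body presses on something with over 40 N, if the wrist force passes 120 N, or if a joint passes its speed limit or range.

ROBOT

A 6-joint arm with a two-finger parallel gripper is mounted at the origin on the work surface. World frame = base frame: x ahead of the robot, y to its left, z up, the work surface at z = 0. Lengths are in mm, angles in rad, forces in N, time in s.
With the tool pointing down it reaches from about 350 to 975 mm from the base axis. Payload 7.1 kg.
Tool frame: the origin (TCP) lies at the very end of the fingers, on their centre line; the grasp point (between the pads) lies 19 mm behind it; x points along the fingers, y is the direction in which the jaws open and shut, and the axes are right-handed (so a half turn about x gives the same grasp; the last joint's range is limited). The gripper opens to 88 mm and grips with 3 to 60 N. Pads are 20 mm wide; open, the fingers measure 115 mm over their backs; the gripper's body (75 mm by 178 mm) begins 61 mm behind the grasp point.
Start: joints at [1.227, 0.423, 1.63, -0, 1.089, -0.019], TCP at [199.417, 592.315, 196.675] pointing down, gripper open.
Joint ranges: [-3, 3], [-0.9, 2.11], [0.09, 2.58], [-1.31, 4.45], [0.11, 2.69], [-2.54, 2.54]. Speed limits (rad/s): [2.39, 2.39, 3.01, 3.14, 3.14, 3.14].

INTERFACE

Orientations are given as a rotation vector (axis times angle).
In Python, from workcell import ctrl gives the robot as it stands. The module is installed in compiled form; this text tells all that it offers.
- The arm moves only by the tool carry_out, never from a script. Its argument "commands" is a list of rows, each a list of 6 numbers: the shift along the tool's x, y, z in m, then the turn, a rotation vector about the tool's x, y, z in degrees. In form: [[tx, ty, tz, rx, ry, rz], ...]. A call has 1 to 8 rows; each row shifts and turns the pose as measured when the row begins, along the tool's axes as they then stand; what a row does not reach is not made up. A row lasts 1/8 s, in which the tool goes at most 62.5 mm and 10.7 degrees, less where a joint would pass 70% of its speed; a pose out of reach is approached as far as the arm can. A call with a gripper value outside its range is refused whole. "grip" is the closure, from 0 (fully open) to 1 (shut), set as the call begins (left out, the last holds). The fingers move at their own pace and stop on an object; the grip force is fixed at half the most. Time passes only in rows, so rows that do not move let the fingers close. It gives the time, the measured TCP pose, the force and the opening at its end, in the units of the state.
- ctrl.get_obs(): the state, without advancing time (a new reading comes with each control period).
- ctrl.get_image(name): name is "side" or "top" or "wrist"; returns a dict with "pixels" (420x560x3 uint8, blue, green, red), "intrinsics" (3x3 intrinsics, pixels), "dist_coeffs" ([k1, k2, p1, p2, k3] as OpenCV has them; the pictures are not rectified), "rvec" (rotation vector, rad) and "tvec" (3), from world to camera coordinates, as OpenCV has them. Camera axes: x right, y down, z forward; pixel columns grow to the right and rows downward; lengths in mm; the calibration is good to about 2 mm. A picture is of the moment at which its call begins. There is no depth.
- ctrl.close_job(): hands the job in, once; it reports no verdict.
The state is a dict: "t": time; "qpos": joint angles; "qvel": joint speeds; "joint_torque": joint torques, N m; "ee_pos": TCP position; "orientation": TCP orientation; "ft_force": force on the tool from outside, world axes, zero at the start; "moment": the same for the moment, N m; "width": finger opening in mm.
Only numpy, scipy, OpenCV 4.12 (cv2) and the standard library are available. Lean on these libraries where they do the work, as an engineer would, in place of code of your own. Each camera call takes 0.05 s, during which the arm holds its last target. There are 200 camera calls.

## Working session

There is one attempt and no reset: what is moved stays moved. The work goes in short steps, Python scripts to look and compute and a tool call to move; the robot and the scene stay as the last step left them, time stands still between calls to the robot, and variables do not carry over. Pictures are saved under pics/ and viewed, about 8 in all and at most 12, crops included, and the job is handed in when it is done.

Besides the shell and the picture viewer there is one more tool, called after "Call:" as a command line: name --pt "numbers of a row" for each row, then --argument value for the rest. carry_out: Moves the arm, as the interface text tells. Its arguments: {"type":"object","properties":{"commands":{"type":"array"},"grip":{"type":"number"}},"required":["commands"]}

```bash
mkdir -p pics; cat > h.py <<'E'
import numpy as np, cv2
from workcell import ctrl
from scipy.spatial.transform import Rotation as R
def grab(n,f):
    im=ctrl.get_image(n); cv2.imwrite(f'pics/{f}.png',im['pixels']); np.save(f'pics/{f}.npy',{k:v for k,v in im.items()},allow_pickle=True); return im
def load(f): return np.load(f'pics/{f}.npy',allow_pickle=True).item()
def unproj(im,uv,z):
    uv=np.array(uv,float).reshape(-1,1,2)
    n=cv2.undistortPoints(uv,np.array(im['intrinsics']),np.array(im['dist_coeffs'])).reshape(-1,2)
    Rm=cv2.Rodrigues(np.array(im['rvec'],float))[0]; t=np.array(im['tvec'],float).ravel()
    C=-Rm.T@t; d=np.c_[n,np.ones(len(n))]@Rm
    z=np.broadcast_to(z,len(n)); s=(z-C[2])/d[:,2]
    return C+d*s[:,None]
def proj(im,P):
    return cv2.projectPoints(np.array(P,float).reshape(-1,1,3),np.array(im['rvec'],float),np.array(im['tvec'],float),np.array(im['intrinsics']),np.array(im['dist_coeffs']))[0].reshape(-1,2)
def st():
    o=ctrl.get_obs(); print({k:np.round(o[k],3).tolist() for k in o}); return o
E
python3 - <<'E'
from h import *
a=grab('top','top0');b=grab('side','side0')
s=st(); print(R.from_rotvec(s['orientation']).as_matrix().round(3))
for i in(a,b):
    Rm=cv2.Rodrigues(np.array(i['rvec'],float))[0];print(-Rm.T@np.array(i['tvec']).ravel(),i['intrinsics'])
cv2.imwrite('pics/both.png',np.vstack([a['pixels'],b['pixels']])[:, :])
E
```

```text
{'t': 0.1, 'qpos': [1.227, 0.424, 1.631, -0.0, 1.089, -0.019], 'qvel': [-0.0, -0.002, -0.001, 0.001, 0.0, -0.001], 'joint_torque': [0.001, -54.561, -27.432, 0.065, 0.019, -0.0], 'ee_pos': [199.264, 591.826, 195.965], 'orientation': [0.254, 1.556, -0.256], 'ft_force': [1.172, -0.026, 0.311], 'moment': [-0.043, 0.049, 0.022], 'width': 87.525}
[[-0.     0.319  0.948]
 [-0.001  0.948 -0.319]
 [-1.    -0.001 -0.   ]]
[ 381.20121802  -37.0454292  1187.99822657] [[411.68209729   0.         286.47930783]
 [  0.         411.68209729 203.95749239]
 [  0.           0.           1.        ]]
[-286.5398942  -354.47163453 1093.06686321] [[530.46307621   0.         282.73718111]
 [  0.         530.46307621 223.15779263]
 [  0.           0.           1.        ]]
```

View pics/top0.png

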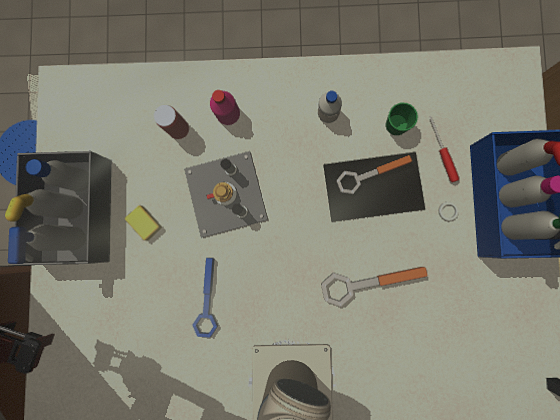

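View pics/side0.png

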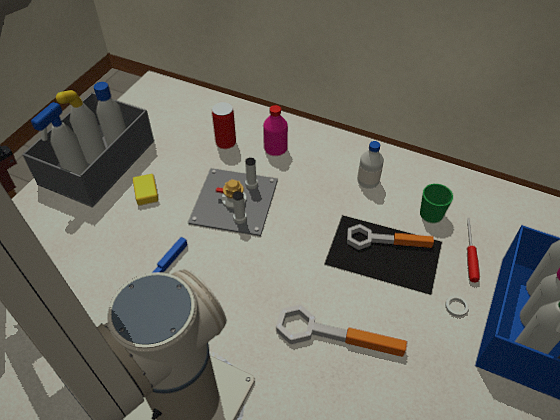

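Overview: the plate is at about (227,194) in the top picture with the lug to the left, so its +x points right, towards world −y. The small orange wrench lies on the mat (ring 349,181; grip end 410,159). Next I'll view enlarged crops.

```bash
python3 - <<'E'
from h import *
a=load('top0')['pixels']
c1=cv2.resize(a[145:245,178:278],None,fx=6,fy=6,interpolation=cv2.INTER_CUBIC)[:, :]
c2=cv2.resize(a[145:225,320:430],None,fx=7,fy=7,interpolation=cv2.INTER_CUBIC)
def grid(c,x0,y0,f):
    for k in range(0,c.shape[1]//f,10): cv2.putText(c,str(x0+k),(k*f,10),0,.35,(0,255,255),1); cv2.line(c,(k*f,12),(k*f,18),(0,255,255),1)
    for k in range(10,c.shape[0]//f,10): cv2.putText(c,str(y0+k),(0,k*f),0,.35,(0,255,255),1);cv2.line(c,(22,k*f),(28,k*f),(0,255,255),1)
grid(c1,178,145,6);grid(c2,320,145,7)
cv2.imwrite('pics/c1.png',c1);cv2.imwrite('pics/c2.png',c2)
E
```

```text
(no output)
```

View pics/c1.png

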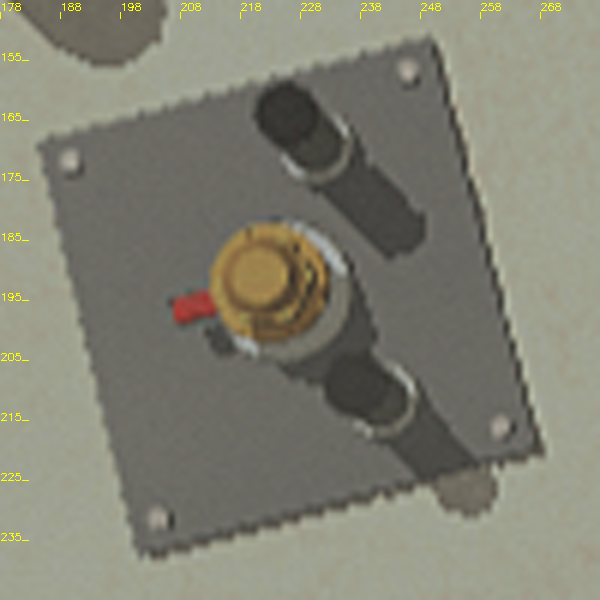

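View pics/c2.png

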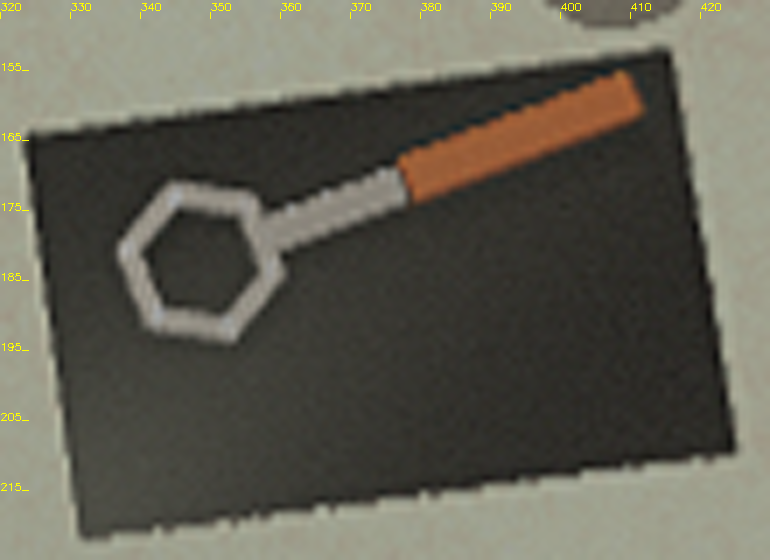

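```bash
python3 - <<'E'
from h import *
im=load('top0')
f=lambda P,x0,y0,k:(np.array(P,float)+.5)/k-.5+[x0,y0]
pc=unproj(im,f([(40,145),(433,40),(543,455),(140,555)],178,145,6),8)
print('plate',pc.round(1),pc.mean(0))
print('sides',[np.linalg.norm(pc[i]-pc[i-1]).round(1) for i in range(4)])
dx=(pc[1]-pc[0]+pc[2]-pc[3])[:2]; dy=(pc[0]-pc[3]+pc[1]-pc[2])[:2]
print('yaw x',np.degrees(np.arctan2(dx[1],dx[0])),'y',np.degrees(np.arctan2(dy[1],dy[0]))-90)
print('cap',unproj(im,f([(257,277)],178,145,6),72))
pp=unproj(im,f([(287,110),(360,383)],178,145,6),100);print('pipes',pp)
m=pp.mean(0);d=pp[0]-pp[1];print('dist',np.linalg.norm(d),'yaw pipes',np.degrees(np.arctan2(d[1],d[0]))-90)
rp=unproj(im,f([(177,180),(262,195),(286,268),(232,341),(148,328),(119,250)],320,145,7),22);print('ring',rp.mean(0),np.ptp(rp,axis=0))
g=unproj(im,f([(635,91),(404,180)],320,145,7),30);print('grip ends',g)
r=rp.mean(0)
for q in g: v=q-r;print(np.hypot(*v[:2]),np.degrees(np.arctan2(v[1],v[0])))
mc=unproj(im,f([(28,135),(670,50),(735,452),(82,538)],320,145,7),4);print('mat',mc.round(1),mc.mean(0))
b=load('side0')
P=[[*pc.mean(0)[:2],72],[*r[:2],22],*g,*pp]
print(proj(b,P).round(1))
E
```

```text
plate [[613.9 297.9   8. ]
 [660.  104.7   8. ]
 [455.8  55.    8. ]
 [413.  249.5   8. ]] [535.67038894 176.7731571    8.        ]
sides [np.float64(206.6), np.float64(198.6), np.float64(210.1), np.float64(199.1)]
yaw x -77.07081177284519 y -76.3697040144401
cap [[536.89963257 179.63343817  72.        ]]
pipes [[608.31417798 160.00987706 100.        ]
 [484.18639623 128.60528147 100.        ]]
dist 128.03888013090747 yaw pipes -75.80197901050741
ring [ 559.12921833 -178.28920984   22.        ] [66.79714668 67.23152529  0.        ]
grip ends [[ 621.64433984 -352.80843757   30.        ]
 [ 588.20446527 -258.87694263   30.        ]]
185.37826535900243 -70.29179673586951
85.67235646315211 -70.16106394962598
mat [[ 616.6 -109.8    4. ]
 [ 643.8 -375.     4. ]
 [ 476.6 -392.     4. ]
 [ 448.4 -126.3    4. ]] [ 546.3425401  -250.77427714    4.        ]
[[231.7 183.5]
 [358.9 234.3]
 [432.1 238.1]
 [392.9 235. ]
 [249.6 160.5]
 [237.9 195.2]]
```

```bash
cat >> h.py <<'E'
def pose():
    o=ctrl.get_obs(); return np.array(o['ee_pos'],float),R.from_rotvec(o['orientation']),o
def yawR(y):
    y=np.radians(y); z=np.array([np.cos(y),np.sin(y),0]); x=np.array([0,0,-1.]); return R.from_matrix(np.c_[x,np.cross(z,x),z])
def plan(wps,p=None,r=None):
    "wps: list of (xyz, yaw of tool z deg, rows)"
    if p is None: p,r,o=pose(); print('t',round(float(o['t']),2),'p',p.round(1),'yaw',np.degrees(np.arctan2(*r.as_matrix()[1::-1,2])).round(1),'F',np.round(o['ft_force'],1),'M',np.round(o['moment'],2),'w',np.round(o['width'],1))
    for q,y,n in wps:
        q=np.array(q,float); rt=yawR(y); rv=(r.inv()*rt).as_rotvec(); p0,r0=p,r
        for k in range(n):
            p1=p0+(q-p0)*(k+1)/n; r1=r0*R.from_rotvec(rv*(k+1)/n)
            d=r.inv().apply(p1-p)/1000; a=np.degrees((r.inv()*r1).as_rotvec())
            print([*[round(float(v),4) for v in d],*[round(float(v),1) for v in a]]); p,r=p1,r1
        print('-')
E
python3 - <<'E'
from h import *
p,r,o=pose(); im=ctrl.get_image('wrist')
Rm=cv2.Rodrigues(np.array(im['rvec'],float))[0];C=-Rm.T@np.array(im['tvec']).ravel()
print('cam in tool',r.inv().apply(C-p),'fwd in tool',r.inv().apply(Rm[2]),'right in tool',r.inv().apply(Rm[0]),im['intrinsics'][0])
plan([((480,260,260),-45,8)])
E
```

```text
cam in tool [-188.00108305   -0.77332251  -66.83937203] fwd in tool [9.69223911e-01 7.14065563e-04 2.46179815e-01] right in tool [-7.39087947e-04  9.99999727e-01  9.24666367e-06] [366.30853686   0.         277.72285166]
t 0.15 p [199.3 591.9 196.1] yaw -18.6 F [0.1 0.3 0.3] M [-0.   -0.    0.02] w 87.9
[-0.008, -0.0281, 0.0465, 3.3, 0.0, 0.0]
[-0.008, -0.0254, 0.048, 3.3, 0.0, 0.0]
[-0.008, -0.0226, 0.0494, 3.3, 0.0, 0.0]
[-0.008, -0.0197, 0.0506, 3.3, 0.0, 0.0]
[-0.008, -0.0168, 0.0517, 3.3, 0.0, 0.0]
[-0.008, -0.0138, 0.0526, 3.3, 0.0, 0.0]
[-0.008, -0.0107, 0.0533, 3.3, 0.0, 0.0]
[-0.008, -0.0076, 0.0538, 3.3, 0.0, 0.0]
-
```

Call:
carry_out --pt "-0.003 -0.028 0.047 3.3 0 0" --pt "-0.003 -0.027 0.049 3.3 0 0" --pt "0 -0.024 0.051 3.3 0 0" --pt "0 -0.021 0.053 3.3 0 0" --pt "0 -0.018 0.054 3.3 0 0" --pt "0 -0.015 0.055 3.3 0 0" --pt "0 -0.012 0.055 3.3 0 0" --pt "0 -0.009 0.055 3.3 0 0"

```text
t: 1.15
ee_pos: [490.4, 236.4, 201.2]
orientation: [0.619, 1.48, -0.621]
ft_force: [1.2, 0.1, 0.0]
width: 87.9
```

```bash
python3 - <<'E'
from h import *
plan([((490,224,200),-45,4)])
E
```

```text
t 1.15 p [490.4 236.4 201.2] yaw -45.4 F [1.2 0.1 0. ] M [ 0.04  0.03 -0.  ] w 87.9
[0.0003, -0.0023, 0.0021, -0.1, 0.0, 0.0]
[0.0003, -0.0023, 0.0021, -0.1, 0.0, 0.0]
[0.0003, -0.0023, 0.0021, -0.1, 0.0, 0.0]
[0.0003, -0.0023, 0.0021, -0.1, 0.0, 0.0]
-
```

Close enough; take the wrist picture here.

```bash
python3 - <<'E'
from h import *
im=grab('wrist','w1')
u,v=proj(im,[[536.5,178,64]])[0]; print(u,v)
x0,y0=max(0,int(u)-80),max(0,int(v)-60)
c=cv2.resize(im['pixels'][y0:y0+120,x0:x0+160],None,fx=5,fy=5,interpolation=cv2.INTER_CUBIC)
print(x0,y0);cv2.imwrite('pics/w1c.png',c)
E
```

```text
269.7752515028155 272.7139054139978
189 212
```

View pics/w1c.png

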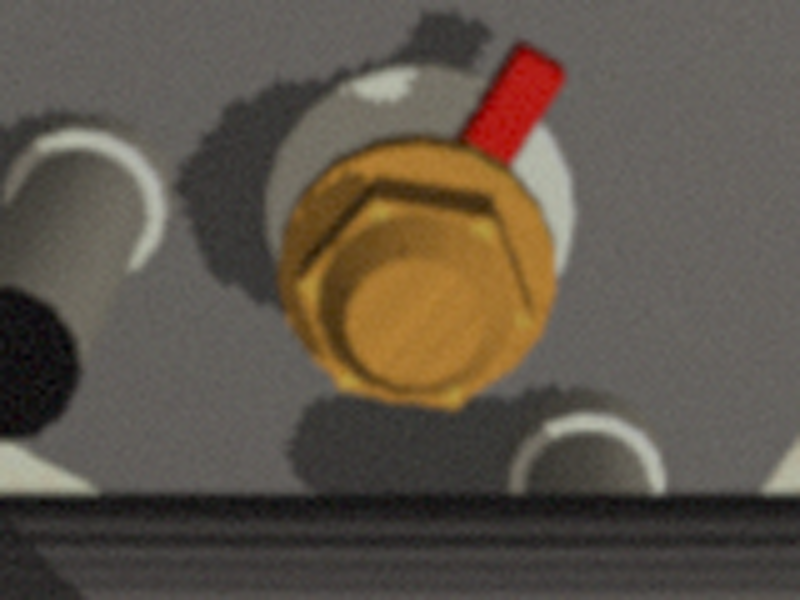

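```bash
python3 - <<'E'
from h import *
from scipy.optimize import least_squares
im=load('w1')
f=lambda P:(np.array(P,float)+.5)/5-.5+[189,212]
V=unproj(im,f([(378,200),(492,212),(533,318),(462,405),(345,385),(303,280)]),64)[:,:2]
c=V.mean(0);d=V-c;print('c',c,np.hypot(*d.T).round(1),np.degrees(np.arctan2(d[:,1],d[:,0])).round(1))
print('vertex ang mod60',np.mod(np.degrees(np.arctan2(d[:,1],d[:,0])),60).round(1))
print('cone top',unproj(im,f([(416,322)]),72))
print('collar',unproj(im,f([(418,272)]),50))
L=unproj(im,f([(545,57)]),36);print('lug end',L)
plan([((575,-260,190),-71,7)])
E
```

```text
c [537.61351481 180.40498474] [21.9 22.8 22.2 23.4 22.7 22.5] [ 154.9   97.1   35.4  -24.6  -84.7 -146.5]
vertex ang mod60 [34.9 37.1 35.4 35.4 35.3 33.5]
cone top [[537.87278257 179.54582106  72.        ]]
collar [[537.20599844 180.30434773  50.        ]]
lug end [[526.93387578 226.89674821  36.        ]]
t 1.2 p [494.1 232.1 201.3] yaw -45.7 F [ 3.5 -2.6  0.8] M [-0.12 -0.12 -0.04] w 88.0
[0.0019, -0.0408, 0.0584, 3.6, 0.0, -0.0]
[0.0018, -0.0371, 0.0608, 3.6, 0.0, -0.0]
[0.0018, -0.0331, 0.0631, 3.6, 0.0, -0.0]
[0.0018, -0.0291, 0.065, 3.6, 0.0, -0.0]
[0.0017, -0.0249, 0.0667, 3.6, 0.0, -0.0]
[0.0017, -0.0207, 0.0682, 3.6, 0.0, -0.0]
[0.0017, -0.0164, 0.0693, 3.6, 0.0, -0.0]
-
```

Call:
carry_out --pt "0.002 -0.04 0.047 3.3 0 0" --pt "0.002 -0.038 0.049 3.3 0 0" --pt "0.002 -0.035 0.051 3.3 0 0" --pt "0.002 -0.032 0.053 3.3 0 0" --pt "0.002 -0.029 0.055 3.3 0 0" --pt "0.002 -0.025 0.056 3.3 0 0" --pt "0.002 -0.021 0.058 3.3 0 0" --pt "0.002 -0.018 0.059 3.3 0 0"

```text
t: 2.2
ee_pos: [523.3, -261.8, 186.2]
orientation: [0.984, 1.332, -0.983]
ft_force: [1.0, -0.0, -0.3]
width: 87.5
```

```bash
python3 - <<'E'
from h import *
im=grab('wrist','w2')
plan([((601.4,-295.9,120),-70.2,4)])
print(proj(im,[[601.4,-295.9,30],[559,-178,22]]))
E
```

```text
t 2.25 p [ 524.  -268.6  186.3] yaw -73.0 F [ 0.2 -5.3  0.8] M [-0.21  0.03 -0.  ] w 87.9
[0.0167, 0.0165, 0.0121, -0.7, 0.1, -0.0]
[0.0167, 0.0163, 0.0123, -0.7, 0.1, -0.0]
[0.0166, 0.0162, 0.0125, -0.7, 0.1, -0.0]
[0.0166, 0.016, 0.0128, -0.7, 0.1, -0.0]
-
[[342.12542654 247.34386341]
 [340.31811953 117.92984231]]
```

View pics/w2.png

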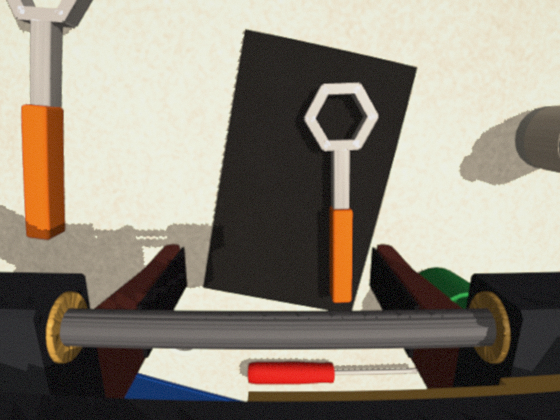

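The wrist view shows the ring at (341,117) and the grip around (342,255), which agrees with my estimate. I'll descend on it.

Call:
carry_out --pt "0.017 0.017 0.012 -0.7 0 0" --pt "0.017 0.016 0.012 -0.7 0 0" --pt "0.017 0.016 0.013 -0.7 0 0" --pt "0.017 0.016 0.013 -0.7 0 0" --pt "0.03 0 0 0 0 0" --pt "0.03 0 0 0 0 0" --pt "0 0 0 0 0 0"

```text
t: 3.12
ee_pos: [603.6, -297.9, 53.5]
orientation: [0.95, 1.347, -0.953]
ft_force: [-0.2, 0.6, 0.3]
width: 87.9
```

```bash
python3 - <<'E'
from h import *
plan([((601.4,-295.9,7.5),-70.2,3)])
E
```

```text
t 3.12 p [ 603.6 -297.9   53.5] yaw -70.3 F [-0.2  0.6  0.3] M [-0.07  0.01 -0.02] w 87.9
[0.0153, -0.0005, -0.0009, -0.0, 0.1, -0.0]
[0.0153, -0.0005, -0.0009, -0.0, 0.1, -0.0]
[0.0153, -0.0005, -0.0009, -0.0, 0.1, -0.0]
-
```

Call:
carry_out --pt "0.015 -0.0005 -0.001 0 0 0" --pt "0.015 -0.0005 -0.001 0 0 0" --pt "0.013 -0.0005 -0.001 0 0 0" --pt "0 0 0 0 0 0" --pt "0 0 0 0 0 0"

```text
t: 3.75
ee_pos: [602.8, -295.9, 10.5]
orientation: [0.949, 1.343, -0.952]
ft_force: [-0.1, 0.7, 0.4]
width: 88.2
```

Call:
carry_out --pt "0 0 0 0 0 0" --pt "0 0 0 0 0 0" --pt "0 0 0 0 0 0" --pt "0 0 0 0 0 0" --pt "0 0 0 0 0 0" --pt "0 0 0 0 0 0" --grip 1

```text
t: 4.5
ee_pos: [603.8, -296.5, 12.0]
orientation: [0.95, 1.341, -0.951]
ft_force: [-0.0, -0.8, -0.1]
width: 31.2
```

```bash
python3 - <<'E'
from h import *
plan([])
E
```

```text
t 4.5 p [ 603.8 -296.5   12. ] yaw -70.3 F [-0.  -0.8 -0.1] M [-0.04  0.04  0.05] w 31.2
```

Call:
carry_out --pt "0.004 0 0 0 0 0" --pt "0 0 0 0 0 0" --pt "0 0 0 0 0 0" --pt "0 0 0 0 0 0" --grip 0.55

```text
t: 5.0
ee_pos: [603.7, -296.4, 7.5]
orientation: [0.95, 1.341, -0.951]
ft_force: [-0.2, -0.6, -0.6]
width: 39.5
```

```bash
python3 - <<'E'
from h import *
plan([])
E
```

```text
t 5.0 p [ 603.7 -296.4    7.5] yaw -70.3 F [-0.2 -0.6 -0.6] M [-0.04  0.01  0.02] w 39.5
```

Call:
carry_out --pt "0.001 0 0 0 0 0" --pt "0 0 0 0 0 0" --pt "0 0 0 0 0 0" --pt "0 0 0 0 0 0" --pt "0 0 0 0 0 0" --pt "0 0 0 0 0 0" --grip 1

```text
t: 5.75
ee_pos: [603.8, -296.5, 6.6]
orientation: [0.95, 1.341, -0.951]
ft_force: [0.5, -0.2, -0.2]
width: -0.0
```

Call:
carry_out --pt "-0.02 0 0 0 0 0" --pt "-0.03 0 0 0 0 0" --pt "-0.04 0 0 0 0 0" --pt "-0.04 0 0 0 0 0" --pt "0 0 0 0 0 0" --pt "0 0 0 0 0 0"

```text
t: 6.5
ee_pos: [603.2, -295.8, 146.3]
orientation: [0.949, 1.337, -0.95]
ft_force: [-1.1, -0.5, 0.4]
width: 0.8
```

```bash
python3 - <<'E'
from h import *
plan([])
im=grab('wrist','w3'); grab('side','s3')
a=im['pixels'][40:,130:430]; b=load('s3')['pixels'][120:300,300:500]
v=np.hstack([cv2.resize(a,(450,570)),cv2.copyMakeBorder(cv2.resize(b,(340,306)),0,264,0,0,0)])
cv2.imwrite('pics/v3.png',v)
E
```

```text
t 6.5 p [ 603.2 -295.8  146.3] yaw -70.3 F [-1.1 -0.5  0.4] M [ 0.01  0.02 -0.03] w 0.8
```

View pics/v3.png

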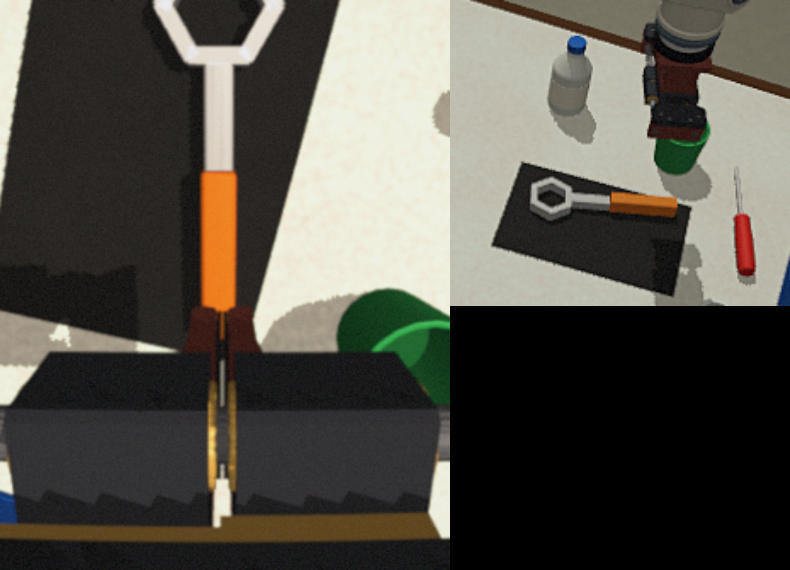

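```bash
python3 - <<'E'
from h import *
im=load('w3'); s=load('s3')
print(ctrl.get_obs()['ee_pos'])
P=[[603.2,-295.8,146.3],[601.4,-295.9,30],[621.6,-352.8,30],[588.2,-258.9,30],[559,-178,22]]
print('wrist',proj(im,P).round(1)); print('side full',proj(s,P).round(1))
u=unproj(im,[(130+218/1.5,40+310/1.5),(130+218/1.5,40+172/1.5)],30);print(u)
v=unproj(s,[(300+675/1.7-450/1.7,120+206/1.7),(300+(612-450)/1.7,120+205/1.7)],30);print(v)
a=load('w2')
print(unproj(a,[(342,301),(341,210)],30))
E
```

```text
[ 603.25688918 -295.82370078  145.72370832]
wrist [[278.4 247.3]
 [274.9 199.4]
 [274.8 265.5]
 [274.9 152.8]
 [274.5  43.6]]
side full [[417.7 205.7]
 [408.3 236.2]
 [432.1 238.2]
 [392.9 235. ]
 [358.8 234.3]]
[[ 616.01655347 -335.82031942   30.        ]
 [ 589.05065369 -260.21094168   30.        ]]
[[ 612.38670498 -355.90871941   30.        ]
 [ 573.59386733 -270.01384989   30.        ]]
[[ 621.56343397 -351.59651876   30.        ]
 [ 587.34036347 -260.15823417   30.        ]]
```

The fingers closed on nothing, although the projections agree and the wrench is still at its place on the mat. I'll open, go down again and look from the other cameras.

Call:
carry_out --pt "0.02 0 0 0 0 0" --pt "0.02 0 0 0 0 0" --pt "0 0 0 0 0 0" --pt "0 0 0 0 0 0" --pt "0 0 0 0 0 0" --pt "0 0 0 0 0 0" --pt "0.03 0 0 0 0 0" --pt "0.03 0 0 0 0 0" --grip 0.4

```text
t: 7.6
ee_pos: [604.9, -297.0, 41.4]
orientation: [0.949, 1.337, -0.95]
ft_force: [0.6, 0.8, 0.1]
width: 52.7
```

Call:
carry_out --pt "0.02 0 0 0 0 0" --pt "0.015 0 0 0 0 0" --pt "0 0 0 0 0 0"

```text
t: 7.98
ee_pos: [605.0, -297.1, 4.1]
orientation: [0.949, 1.338, -0.951]
ft_force: [-0.9, 0.4, 0.2]
width: 52.7
```

```bash
python3 - <<'E'
from h import *
plan([])
p,r,o=pose()
out=[]
for n in('wrist','side','top'):
    im=grab(n,n[0]+'4'); u,v=proj(im,[p])[0]; print(n,u,v)
    h=im['pixels'].copy()
    w,hh=(110,150) if n=='wrist' else (65,88)
    x0,y0=int(max(0,u-w)),int(max(0,v-hh)); c=h[y0:y0+2*hh,x0:x0+2*w]; k=264/c.shape[1]
    c=cv2.resize(c,None,fx=k,fy=k,interpolation=cv2.INTER_CUBIC)
    for q,col in((p,(0,255,0)),((601.4,-295.9,30),(255,0,255)),((559,-178,22),(255,0,255))):
        a=proj(im,[q])[0]; cv2.drawMarker(c,(int((a[0]-x0)*k),int((a[1]-y0)*k)),col,0,10,1)
    out.append(cv2.copyMakeBorder(c,0,max(0,400-c.shape[0]),0,0,0)[:400])
cv2.imwrite('pics/v4.png',np.hstack(out))
E
```

```text
t 7.97 p [ 605.  -297.1    4.1] yaw -70.3 F [-0.9  0.4  0.2] M [-0.04  0.05  0.06] w 52.7
wrist 278.4177834428718 247.26547234017227
side 407.28313744432404 241.53641641170333
top 388.70704681773185 165.7846945378398
```

View pics/v4.png

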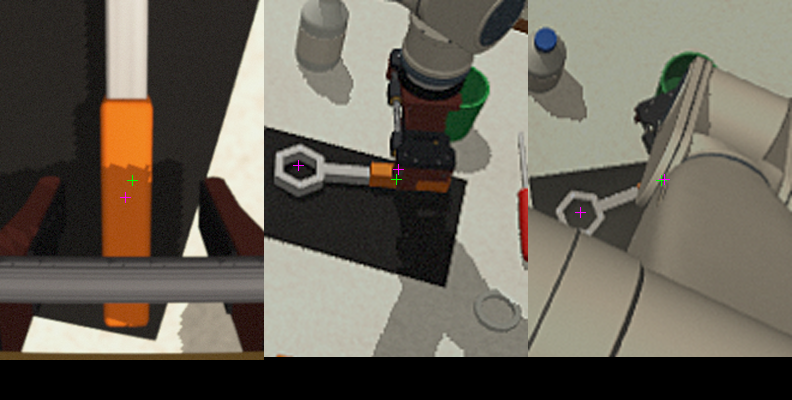

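The fingers straddle the orange grip in the wrist crop. I'll close again here and watch the width.

Call:
carry_out --pt "-0.002 0 0 0 0 0" --pt "0 0 0 0 0 0" --pt "0 0 0 0 0 0" --pt "0 0 0 0 0 0" --grip 0.8

```text
t: 8.62
ee_pos: [607.6, -298.4, 10.5]
orientation: [0.949, 1.331, -0.949]
ft_force: [-0.3, -0.3, 0.1]
width: 18.6
```

```bash
python3 - <<'E'
from h import *
plan([])
p,r,o=pose()
im=grab('wrist','w5'); s=grab('side','s5')
a=cv2.resize(im['pixels'][90:390,130:430],(480,480),interpolation=cv2.INTER_CUBIC)
b=cv2.resize(s['pixels'][190:270,370:450],(320,320),interpolation=cv2.INTER_CUBIC)
cv2.imwrite('pics/v5.png',np.hstack([a,cv2.copyMakeBorder(b,0,160,0,0,0)]))
E
```

```text
t 8.62 p [ 607.6 -298.4   10.5] yaw -70.3 F [-0.3 -0.3  0.1] M [-0.08  0.03 -0.02] w 18.6
```

View pics/v5.png

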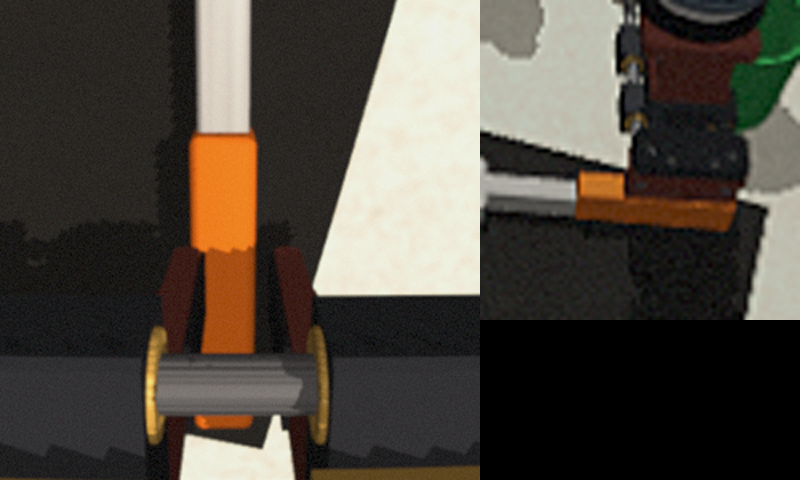

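The crops show the real fingertips above the grip: the finger gap of 117 px at width 52.7 gives a depth of about 164 mm, where the stated TCP would be at 188. The tips therefore look about 24 mm higher than reported. I'll open and descend in small steps, watching the force.

Call:
carry_out --pt "-0.005 0 0 0 0 0" --pt "0 0 0 0 0 0" --pt "0 0 0 0 0 0" --pt "0 0 0 0 0 0" --pt "0.007 0 0 0 0 0" --pt "0.005 0 0 0 0 0" --pt "0 0 0 0 0 0" --grip 0.5

```text
t: 9.6
ee_pos: [607.2, -298.3, 2.3]
orientation: [0.949, 1.332, -0.949]
ft_force: [-0.3, 0.3, -0.1]
width: 44.0
```

```bash
python3 - <<'E'
from h import *
o=st()
# wrench-scale check of wrist camera height, and TCP from side
im=load('w5')
print(unproj(im,[(130+223/1.6,90+133/1.6),(130+223/1.6,90+425/1.6)],30), im['tvec'])
Rm=cv2.Rodrigues(np.array(im['rvec'],float))[0];print('cam',-Rm.T@np.array(im['tvec']).ravel())
print(proj(im,[[601.4-8,-295.9-3,30],[601.4+8,-295.9+3,30]]))
plan([((602,-296,-2),-70.2,2)])
E
```

```text
{'t': 9.6, 'qpos': [-0.473, 0.732, 1.61, -0.004, 0.78, -0.814], 'qvel': [-0.001, -0.001, -0.001, -0.002, -0.001, 0.001], 'joint_torque': [-0.003, -64.377, -20.48, 0.02, -0.061, 0.001], 'ee_pos': [607.165, -298.265, 2.323], 'orientation': [0.949, 1.332, -0.949], 'ft_force': [-0.345, 0.348, -0.12], 'moment': [-0.024, 0.069, 0.02], 'width': 43.985}
[[ 588.67116964 -259.008462     30.        ]
 [ 621.18817212 -351.57996313   30.        ]] [-470.8996969  -452.13312234   75.49271151]
cam [ 581.48507143 -234.08151298  197.36005508]
[[251.37138394 252.99891125]
 [286.4017724  252.37142989]]
t 9.6 p [ 607.2 -298.3    2.3] yaw -70.3 F [-0.3  0.3 -0.1] M [-0.02  0.07  0.02] w 44.0
[0.0021, -0.0021, -0.002, -0.0, 0.5, -0.3]
[0.0021, -0.0021, -0.002, -0.0, 0.5, -0.3]
-
```

Call:
carry_out --pt "0.006 -0.002 -0.002 0 0.5 -0.3" --pt "0.006 -0.002 -0.002 0 0.5 -0.3" --pt "0.003 0 0 0 0 0" --pt "0 0 0 0 0 0"

```text
t: 10.1
ee_pos: [601.6, -295.7, -14.2]
orientation: [0.954, 1.355, -0.951]
ft_force: [-0.9, -0.3, -0.0]
width: 43.8
```

```bash
python3 - <<'E'
from h import *
plan([((602,-296,-16),-70.2,2)])
E
```

```text
t 10.1 p [ 601.6 -295.7  -14.2] yaw -70.3 F [-0.9 -0.3 -0. ] M [-0.03  0.05 -0.03] w 43.8
[0.0009, 0.0001, 0.0002, -0.0, -0.1, 0.0]
[0.0009, 0.0001, 0.0002, -0.0, -0.1, 0.0]
-
```

The reading is z = −14 mm with no contact force, so the fingertips really are about 24 mm short of the reported TCP. Closing.

Call:
carry_out --pt "0.001 0 0 0 0 0" --pt "0 0 0 0 0 0" --pt "0 0 0 0 0 0" --pt "0 0 0 0 0 0" --pt "0 0 0 0 0 0" --pt "0 0 0 0 0 0" --grip 1

```text
t: 10.85
ee_pos: [602.0, -295.8, -14.9]
orientation: [0.954, 1.354, -0.951]
ft_force: [0.2, -1.3, -0.4]
width: 19.7
```

```bash
python3 - <<'E'
from h import *
plan([])
E
```

```text
t 10.85 p [ 602.  -295.8  -14.9] yaw -70.3 F [ 0.2 -1.3 -0.4] M [-0.04 -0.06 -0.01] w 19.7
```

Call:
carry_out --pt "-0.01 0 0 0 0 0" --pt "-0.02 0 0 0 0 0" --pt "-0.04 0 0 0 0 0" --pt "-0.04 0 0 0 0 0" --pt "-0.03 0 0 0 0 0" --pt "0 0 0 0 0 0"

```text
t: 11.6
ee_pos: [601.6, -296.0, 133.7]
orientation: [0.953, 1.354, -0.951]
ft_force: [0.9, 0.0, -4.9]
width: 20.0
```

```bash
python3 - <<'E'
from h import *
plan([])
im=grab('wrist','w6')
p,r,o=pose(); y=np.radians(-70.2); hd=np.array([np.cos(y),np.sin(y),0]); 
ring=p+np.array([0,0,18.9+18])-125*hd; print('expected ring',proj(im,[ring,p+[0,0,44.9]-37*hd,p+[0,0,36.9]-37*hd]))
cv2.imwrite('pics/v6.png',im['pixels'][:300,130:430])
E
```

```text
t 11.6 p [ 601.6 -296.   133.7] yaw -70.3 F [ 0.9  0.  -4.9] M [-0.27 -0.1   0.  ] w 20.0
expected ring [[276.51763466 -37.04530926]
 [276.81669437 193.68188598]
 [276.83848484 190.10113346]]
```

View pics/v6.png

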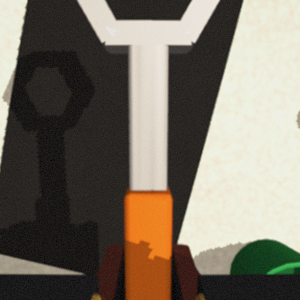

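```bash
python3 - <<'E'
from h import *
im=load('w6'); p=np.array([601.6,-296,133.7]); y=np.radians(-70.2); hd=np.array([np.cos(y),np.sin(y),0]); sd=np.array([-hd[1],hd[0],0])
for droop in(-4,-2,0,2,4,6):
    a=np.radians(droop)
    def pt(s,w,h): # s from ring centre, h above underside; pivot at s=125,h=22
        ds,dh=s-125,h-22
        return p+[0,0,18.9+22]+hd*(ds*np.cos(a)-dh*np.sin(a))*1+sd*w+np.array([0,0,ds*np.sin(a)+dh*np.cos(a)])
    q=proj(im,[pt(30.5,8,18),pt(30.5,-8,18),pt(88,10,26),pt(88,-10,26),pt(21.5,0,18)])
    print(droop,q.round(1).tolist())
E
```

```text
-4 [[300.3, 43.6], [257.1, 43.6], [304.3, 198.8], [253.3, 198.9], [278.7, 17.6]]
-2 [[299.8, 45.3], [257.6, 45.4], [304.1, 197.6], [253.5, 197.7], [278.7, 20.1]]
0 [[299.3, 47.3], [258.0, 47.3], [303.9, 196.6], [253.7, 196.7], [278.6, 22.8]]
2 [[298.8, 49.5], [258.5, 49.5], [303.7, 195.7], [253.9, 195.7], [278.6, 25.8]]
4 [[298.3, 51.8], [258.9, 51.8], [303.5, 194.9], [254.1, 194.9], [278.6, 28.9]]
6 [[297.9, 54.4], [259.3, 54.4], [303.2, 194.2], [254.3, 194.3], [278.6, 32.2]]
```

```bash
cat >> h.py <<'E'
CAP=np.array([537.5,179.6]); RG=125.
def gp(a,z,off=0): a_=np.radians(a); return (CAP[0]+RG*np.cos(a_),CAP[1]+RG*np.sin(a_),z)
E
python3 - <<'E'
from h import *
plan([((*gp(-54.7,0)[:2],130),-54.7,8)])
E
```

```text
t 11.65 p [ 600.6 -295.5  131.9] yaw -70.3 F [ 0.4 -0.5 -3.4] M [-0.3  -0.05  0.01] w 19.8
[0.0004, 0.0168, -0.0435, -1.9, -0.0, 0.0]
[0.0004, 0.0183, -0.0429, -1.9, -0.0, 0.0]
[0.0003, 0.0197, -0.0423, -1.9, -0.0, 0.0]
[0.0003, 0.0212, -0.0416, -1.9, -0.0, 0.0]
[0.0003, 0.0226, -0.0408, -1.9, -0.0, 0.0]
[0.0003, 0.0239, -0.04, -1.9, -0.0, 0.0]
[0.0003, 0.0253, -0.0392, -1.9, -0.0, 0.0]
[0.0003, 0.0266, -0.0383, -1.9, -0.0, 0.0]
-
```

Call:
carry_out --pt "0 0.01 -0.022 -1 0 0" --pt "0 0.017 -0.042 -1.9 0 0" --pt "0 0.019 -0.043 -1.9 0 0" --pt "0 0.021 -0.043 -1.9 0 0" --pt "0 0.023 -0.042 -1.9 0 0" --pt "0 0.024 -0.041 -2 0 0" --pt "0 0.026 -0.04 -2 0 0" --pt "0 0.02 -0.03 -1.5 0 0"

```text
t: 12.65
ee_pos: [600.3, 64.9, 120.9]
orientation: [0.756, 1.461, -0.763]
ft_force: [0.1, 0.3, -4.7]
width: 19.9
```

```bash
python3 - <<'E'
from h import *
plan([(gp(-54.7,90),-54.7,4)])
E
```

```text
t 12.65 p [600.3  64.9 120.9] yaw -55.6 F [ 0.1  0.3 -4.7] M [-0.19 -0.12  0.03] w 19.9
[0.0077, 0.0039, -0.0011, -0.2, -0.3, 0.2]
[0.0077, 0.0038, -0.0012, -0.2, -0.3, 0.2]
[0.0077, 0.0038, -0.0012, -0.2, -0.3, 0.2]
[0.0077, 0.0038, -0.0012, -0.2, -0.3, 0.2]
-
```

Call:
carry_out --pt "0.01 0.004 -0.001 -0.2 -0.3 0.2" --pt "0.01 0.004 -0.001 -0.2 -0.3 0.2" --pt "0.01 0.004 -0.001 -0.2 -0.3 0.2" --pt "0.01 0.004 -0.001 -0.2 -0.3 0.2" --pt "0 0 0 0 0 0" --pt "0 0 0 0 0 0"

```text
t: 13.4
ee_pos: [606.8, 79.4, 73.9]
orientation: [0.739, 1.445, -0.749]
ft_force: [0.3, -0.0, -3.5]
width: 19.9
```

```bash
python3 - <<'E'
from h import *
plan([(gp(-54.7,60),-54.7,3)])
E
```

```text
t 13.4 p [606.8  79.4  73.9] yaw -54.6 F [ 0.3 -0.  -3.5] M [-0.23 -0.13  0.02] w 19.9
[0.0046, 0.0005, 0.0011, 0.0, -0.0, 0.1]
[0.0046, 0.0005, 0.0011, 0.0, -0.0, 0.1]
[0.0046, 0.0005, 0.0011, 0.0, -0.0, 0.1]
-
```

Call:
carry_out --pt "0.005 0.0005 0.001 0 0 0.1" --pt "0.005 0.0005 0.001 0 0 0.1" --pt "0.005 0.0005 0.001 0 0 0.1" --pt "0 0 0 0 0 0"

```text
t: 13.9
ee_pos: [610.5, 77.1, 58.7]
orientation: [0.745, 1.441, -0.745]
ft_force: [0.6, -0.3, -3.6]
width: 19.9
```

```bash
python3 - <<'E'
from h import *
plan([(gp(-54.7,40),-54.7,3)])
E
```

```text
t 13.9 p [610.5  77.1  58.7] yaw -54.7 F [ 0.6 -0.3 -3.6] M [-0.21 -0.08 -0.  ] w 19.9
[0.0062, -0.0001, -0.0003, 0.0, -0.0, 0.0]
[0.0062, -0.0001, -0.0003, 0.0, -0.0, 0.0]
[0.0062, -0.0001, -0.0003, 0.0, -0.0, 0.0]
-
```

Call:
carry_out --pt "0.006 0 0 0 0 0" --pt "0.006 0 0 0 0 0" --pt "0.005 0 0 0 0 0" --pt "0 0 0 0 0 0"

```text
t: 14.4
ee_pos: [610.4, 77.2, 40.3]
orientation: [0.744, 1.442, -0.745]
ft_force: [-1.0, 0.6, -4.8]
width: 19.7
```

```bash
python3 - <<'E'
from h import *
plan([(gp(-54.7,30),-54.7,3)])
E
```

```text
t 14.4 p [610.4  77.2  40.3] yaw -54.7 F [-1.   0.6 -4.8] M [-0.2  -0.15  0.03] w 19.7
[0.0034, -0.0001, -0.0002, 0.0, -0.0, 0.0]
[0.0034, -0.0001, -0.0002, 0.0, -0.0, 0.0]
[0.0034, -0.0001, -0.0002, 0.0, -0.0, 0.0]
-
```

The underside is now below the hexagon's top with no resistance, so the ring has dropped over. I'll go on down to the seat.

Call:
carry_out --pt "0.003 0 0 0 0 0" --pt "0.003 0 0 0 0 0" --pt "0.002 0 0 0 0 0" --pt "0.001 0 0 0 0 0" --pt "0 0 0 0 0 0"

```text
t: 15.02
ee_pos: [610.9, 77.3, 31.3]
orientation: [0.745, 1.441, -0.744]
ft_force: [-0.5, -0.1, -1.8]
width: 19.8
```

```bash
python3 - <<'E'
from h import *
plan([])
p=None
# arc plan preview -54.7 -> -114.7 in 6-degree steps
plan([(gp(-54.7-6*k,31),-54.7-6*k,1) for k in range(1,4)],np.array(gp(-54.7,31)),yawR(-54.7))
E
```

```text
t 15.03 p [610.9  77.3  31.3] yaw -54.7 F [-0.5 -0.1 -1.8] M [0.09 0.14 0.08] w 19.8
[0.0, -0.0131, -0.0007, 6.0, 0.0, 0.0]
-
[0.0, -0.0131, -0.0007, 6.0, 0.0, 0.0]
-
[0.0, -0.0131, -0.0007, 6.0, 0.0, 0.0]
-
```

Seated: the load has come off the gripper. First stroke.

Call:
carry_out --pt "0.0005 -0.013 -0.0007 6 0 0" --pt "0 -0.013 -0.0007 6 0 0" --pt "0 -0.013 -0.0007 6 0 0" --pt "0 -0.013 -0.0007 6 0 0"

```text
t: 15.52
ee_pos: [563.4, 55.5, 31.9]
orientation: [1.068, 1.291, -1.068]
ft_force: [-0.9, 3.1, -5.0]
width: 20.1
```

```bash
cat >> h.py <<'E'
def rep(a,z,n):
    p,r,o=pose(); d=p[:2]-CAP; print('R',np.hypot(*d).round(1),'ang',np.degrees(np.arctan2(d[1],d[0])).round(1))
    F=np.array(o['ft_force']);u=d/np.hypot(*d); print('F tang(+ = resisting cw)',round(float(F[:2]@[-u[1],u[0]]),1),'rad',round(float(F[:2]@u),1))
    a0=np.degrees(np.arctan2(d[1],d[0])); plan([(gp(a0+(a-a0)*(k+1)/n,z),a0+(a-a0)*(k+1)/n,1) for k in range(n)])
E
python3 - <<'E'
from h import *
rep(-112,31,6)
E
```

```text
R 126.8 ang -78.2
F tang(+ = resisting cw) -0.3 rad -3.2
t 15.53 p [563.4  55.5  31.9] yaw -79.1 F [-0.9  3.1 -5. ] M [0.31 0.2  0.57] w 20.1
[0.0009, -0.0123, -0.0022, 4.7, 0.1, -0.0]
-
[0.0, -0.0123, -0.0006, 5.6, 0.0, 0.0]
-
[0.0, -0.0123, -0.0006, 5.6, 0.0, 0.0]
-
[-0.0, -0.0123, -0.0006, 5.6, -0.0, -0.0]
-
[0.0, -0.0123, -0.0006, 5.6, 0.0, -0.0]
-
[0.0, -0.0123, -0.0006, 5.6, -0.0, 0.0]
-
```

Call:
carry_out --pt "0.0005 -0.012 -0.002 4.7 0 0" --pt "0 -0.012 -0.0006 5.6 0 0" --pt "0 -0.012 -0.0006 5.6 0 0" --pt "0 -0.012 -0.0006 5.6 0 0" --pt "0 -0.012 -0.0006 5.6 0 0" --pt "0 -0.012 -0.0006 5.6 0 0" --pt "0 0 0 0 0 0"

```text
t: 16.4
ee_pos: [490.9, 62.0, 32.6]
orientation: [1.489, 0.992, -1.488]
ft_force: [0.2, 0.3, -4.7]
width: 19.6
```

```bash
sed -i "s/^    a0=np.deg/    print('torque at cap',round(float(o['moment'][2]+F[:2]@[-u[1],u[0]]*.125),2))\n&/" h.py; python3 - <<'E'
from h import *
rep(-112,31,1)
E
```

```text
R 126.5 ang -111.6
F tang(+ = resisting cw) 0.1 rad -0.4
torque at cap 0.51
t 16.4 p [490.9  62.   32.6] yaw -112.3 F [ 0.2  0.3 -4.7] M [-0.03  0.26  0.5 ] w 19.6
[0.0016, -0.0008, -0.0015, -0.3, 0.2, -0.3]
-
```

Call:
carry_out --pt "0 0.006 0 -3 0 0" --pt "0 0.006 0 -3 0 0" --pt "0 0 -0.001 0 0 0" --pt "-0.007 0 0 0 0 0" --pt "-0.008 0 0 0 0 0" --pt "-0.007 0 0 0 0 0" --pt "0 0 0 0 0 0"

```text
t: 17.27
ee_pos: [504.3, 58.5, 57.2]
orientation: [1.41, 1.057, -1.407]
ft_force: [1.2, 0.8, -4.5]
width: 19.9
```

```bash
python3 - <<'E'
from h import *
rep(-44,54,8)
E
```

```text
R 125.5 ang -105.3
F tang(+ = resisting cw) 1.0 rad -1.1
torque at cap 0.08
t 17.27 p [504.3  58.5  57.2] yaw -105.9 F [ 1.2  0.8 -4.5] M [-0.22  0.15 -0.04] w 19.9
[0.0033, 0.0166, -0.0018, -8.2, 0.2, -0.4]
-
[-0.0, 0.0167, -0.0011, -7.7, -0.0, 0.0]
-
[-0.0, 0.0167, -0.0011, -7.7, 0.0, 0.0]
-
[-0.0, 0.0167, -0.0011, -7.7, 0.0, 0.0]
-
[-0.0, 0.0167, -0.0011, -7.7, 0.0, 0.0]
-
[0.0, 0.0167, -0.0011, -7.7, -0.0, 0.0]
-
[0.0, 0.0167, -0.0011, -7.7, 0.0, 0.0]
-
[0.0, 0.0167, -0.0011, -7.7, 0.0, 0.0]
-
```

Call:
carry_out --pt "0.0005 0.0167 -0.0018 -8 0.2 -0.4" --pt "0 0.0167 -0.0011 -7.7 0 0" --pt "0 0.0167 -0.0011 -7.7 0 0" --pt "0 0.0167 -0.0011 -7.7 0 0" --pt "0 0.0167 -0.0011 -7.7 0 0" --pt "0 0.0167 -0.0011 -7.7 0 0" --pt "0 0.0167 -0.0011 -7.7 0 0" --pt "0 0.014 -0.001 -6.5 0 0"

```text
t: 18.27
ee_pos: [626.8, 93.2, 56.1]
orientation: [0.59, 1.49, -0.591]
ft_force: [-0.3, -0.0, -3.8]
width: 19.7
```

```bash
python3 - <<'E'
from h import *
rep(-44,52,2)
E
```

```text
R 124.3 ang -44.1
F tang(+ = resisting cw) -0.2 rad -0.2
torque at cap -0.01
t 18.27 p [626.8  93.2  56.1] yaw -43.2 F [-0.3 -0.  -3.8] M [-0.16 -0.11  0.02] w 19.7
[0.0041, 0.0001, 0.0007, 0.8, -0.1, 0.1]
-
[-0.0, 0.0001, -0.0, -0.0, 0.0, -0.0]
-
```

Call:
carry_out --pt "0.005 0 0.001 0.7 0 0" --pt "0.005 0 0 0 0 0" --pt "0.005 0 0 0 0 0" --pt "0.004 0 0 0 0 0" --pt "0 0 0 0 0 0"

```text
t: 18.9
ee_pos: [627.8, 91.9, 36.4]
orientation: [0.605, 1.485, -0.605]
ft_force: [0.4, 0.4, -0.8]
width: 19.7
```

```bash
python3 - <<'E'
from h import *
rep(-44,31,3)
E
```

```text
R 125.9 ang -44.1
F tang(+ = resisting cw) 0.6 rad -0.0
torque at cap 0.02
t 18.9 p [627.8  91.9  36.4] yaw -44.3 F [ 0.4  0.4 -0.8] M [ 0.16  0.09 -0.05] w 19.7
[0.0054, 0.0001, -0.0009, -0.2, -0.0, -0.0]
-
[-0.0, 0.0001, -0.0, -0.0, -0.0, 0.0]
-
[0.0, 0.0001, -0.0, -0.0, 0.0, 0.0]
-
```

Call:
carry_out --pt "0.002 0 0 0 0 0" --pt "0.002 0 0 0 0 0" --pt "0 0 0 0 0 0"

```text
t: 19.27
ee_pos: [628.2, 91.8, 32.7]
orientation: [0.606, 1.484, -0.605]
ft_force: [0.7, -1.2, 0.1]
width: 20.0
```

```bash
python3 - <<'E'
from h import *
rep(-54,32.5,3)
E
```

```text
R 126.2 ang -44.1
F tang(+ = resisting cw) -0.4 rad 1.3
torque at cap -0.07
t 19.27 p [628.2  91.8  32.7] yaw -44.4 F [ 0.7 -1.2  0.1] M [ 0.02  0.07 -0.01] w 20.0
[0.0002, -0.0072, -0.0014, 3.0, 0.0, -0.1]
-
[-0.0, -0.0072, -0.0002, 3.3, 0.0, 0.0]
-
[-0.0, -0.0072, -0.0002, 3.3, 0.0, 0.0]
-
```

Second stroke, checking the torque every few rows.

Call:
carry_out --pt "0 -0.0072 -0.001 3.2 0 0" --pt "0 -0.0072 -0.0002 3.3 0 0" --pt "0 -0.0072 -0.0002 3.3 0 0" --pt "0 -0.0072 -0.0002 3.3 0 0"

```text
t: 19.77
ee_pos: [606.8, 74.5, 33.2]
orientation: [0.79, 1.42, -0.784]
ft_force: [1.7, -0.2, -0.4]
width: 19.7
```

```bash
python3 - <<'E'
from h import *
rep(-67,32.5,4)
E
```

```text
R 125.9 ang -56.6
F tang(+ = resisting cw) 1.3 rad 1.1
torque at cap 0.06
t 19.77 p [606.8  74.5  33.2] yaw -57.9 F [ 1.7 -0.2 -0.4] M [ 0.03 -0.11 -0.1 ] w 19.7
[0.0007, -0.0057, -0.0009, 1.3, 0.1, -0.3]
-
[0.0, -0.0057, -0.0001, 2.6, -0.0, 0.0]
-
[0.0, -0.0057, -0.0001, 2.6, 0.0, -0.0]
-
[-0.0, -0.0057, -0.0001, 2.6, 0.0, -0.0]
-
```

Call:
carry_out --pt "0 -0.0057 -0.0009 1.3 0 0" --pt "0 -0.0057 -0.0001 2.6 0 0" --pt "0 -0.0057 -0.0001 2.6 0 0" --pt "0 -0.0057 -0.0001 2.6 0 0"

```text
t: 20.27
ee_pos: [586.8, 64.2, 33.4]
orientation: [0.916, 1.365, -0.906]
ft_force: [1.8, -1.1, -1.3]
width: 19.7
```

```bash
python3 - <<'E'
from h import *
rep(-79,32.5,4)
E
```

```text
R 125.5 ang -66.9
F tang(+ = resisting cw) 1.2 rad 1.7
torque at cap 0.02
t 20.27 p [586.8  64.2  33.4] yaw -67.2 F [ 1.8 -1.1 -1.3] M [-0.02 -0.17 -0.13] w 19.7
[0.0008, -0.0066, -0.0006, 2.7, 0.1, -0.5]
-
[-0.0, -0.0066, -0.0002, 3.0, 0.0, -0.0]
-
[0.0, -0.0066, -0.0002, 3.0, 0.0, 0.0]
-
[0.0, -0.0066, -0.0002, 3.0, 0.0, 0.0]
-
```

There's no torque after 23°, so the ring is probably resting on top of the hexagon rather than over it. I'll look.

```bash
python3 - <<'E'
from h import *
im=grab('wrist','w7'); s=grab('side','s7'); t=grab('top','t7')
a=cv2.resize(im['pixels'][:280,120:440],None,fx=1.25,fy=1.25)
b=cv2.resize(s['pixels'][145:225,190:290],None,fx=3.9,fy=3.9,interpolation=cv2.INTER_CUBIC)
c=cv2.resize(t['pixels'][145:210,190:290],None,fx=3.9,fy=3.9,interpolation=cv2.INTER_CUBIC)
r=np.vstack([b,c]); a=cv2.copyMakeBorder(a,0,r.shape[0]-a.shape[0],0,0,0)
cv2.imwrite('pics/v7.png',np.hstack([a,r]))
E
```

```text
(no output)
```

View pics/v7.png

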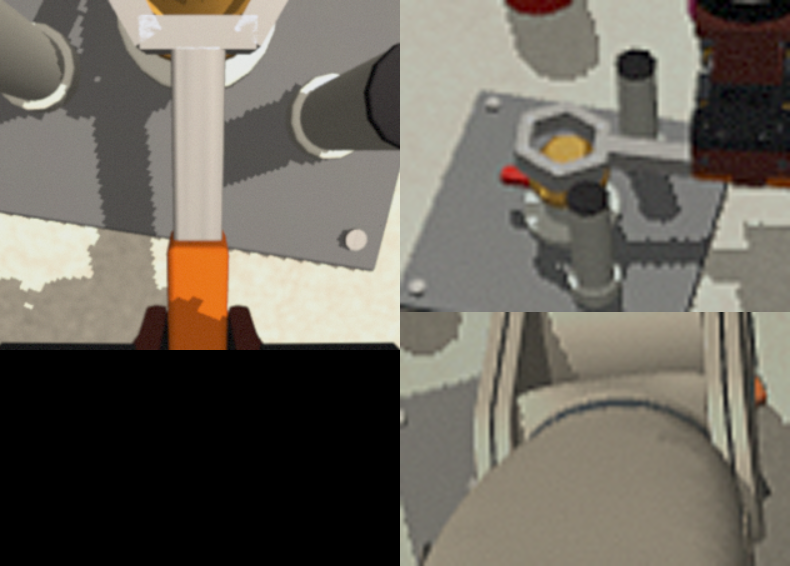

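The side view shows the ring riding on top of the hexagon: gold is visible under it and the ring is pitched up about 6°. The wrist crop agrees, with the ring edge at row 38 where 43–45 would be level. I'll lift, go back to about −51° and measure the pitch in air.

Call:
carry_out --pt "-0.008 0 0 0 0 0" --pt "-0.008 0 0 0 0 0" --pt "-0.008 0 0 0 0 0" --pt "0 0.0115 -0.0005 -5.3 0 0" --pt "0 0.0115 -0.0005 -5.3 0 0" --pt "0 0.0115 -0.0005 -5.3 0 0" --pt "0 0 0 0 0 0"

```text
t: 21.3
ee_pos: [615.7, 82.8, 60.2]
orientation: [0.691, 1.454, -0.686]
ft_force: [-0.1, 0.7, -4.4]
width: 19.6
```

```bash
python3 - <<'E'
from h import *
rep(-51,52,1)
def edges(im):
    g=im['pixels'].astype(int)
    for x in (238,242,308,312): print(x,g[:64:2,x,1].tolist())
    print('orange col277', [v for v in range(150,230) if g[v,277,2]-g[v,277,0]>100][:1])
for n in('w6','w7'): print(n);edges(load(n))
print('now');edges(grab('wrist','w8'))
E
```

```text
R 124.4 ang -51.1
F tang(+ = resisting cw) 0.4 rad -0.6
torque at cap 0.08
t 21.3 p [615.7  82.8  60.2] yaw -50.5 F [-0.1  0.7 -4.4] M [-0.21 -0.08  0.03] w 19.6
[0.0082, 0.0001, 0.0006, 0.5, 0.1, -0.3]
-
w6
238 [35, 31, 66, 132, 199, 221, 219, 218, 221, 219, 220, 220, 219, 222, 230, 225, 220, 220, 220, 219, 220, 222, 192, 62, 64, 54, 46, 44, 42, 39, 35, 33]
242 [45, 34, 39, 38, 34, 44, 99, 175, 215, 222, 221, 220, 222, 220, 222, 227, 227, 226, 225, 219, 220, 220, 192, 65, 58, 60, 61, 43, 34, 44, 43, 42]
308 [35, 37, 33, 38, 35, 37, 43, 42, 42, 40, 136, 226, 226, 226, 226, 225, 226, 224, 224, 224, 223, 227, 197, 63, 60, 63, 64, 40, 39, 42, 34, 40]
312 [41, 40, 31, 39, 40, 41, 32, 61, 132, 200, 225, 225, 226, 225, 226, 226, 226, 224, 226, 225, 225, 228, 197, 67, 63, 62, 64, 45, 39, 38, 37, 33]
orange col277 [192]
w7
238 [151, 181, 188, 197, 196, 198, 221, 214, 216, 221, 225, 210, 217, 226, 225, 212, 196, 197, 197, 183, 65, 65, 152, 158, 155, 157, 156, 159, 154, 135, 86, 78]
242 [78, 88, 148, 171, 175, 159, 216, 221, 220, 226, 223, 211, 196, 215, 207, 197, 193, 195, 195, 188, 63, 66, 1
[... 346 characters left out ...]
232, 231, 232, 162]
orange col277 [193]
now
238 [177, 184, 183, 191, 196, 198, 211, 206, 206, 205, 222, 226, 230, 230, 227, 213, 197, 198, 198, 192, 79, 62, 134, 156, 155, 154, 151, 156, 154, 146, 124, 93]
242 [91, 94, 96, 105, 128, 150, 202, 199, 198, 197, 198, 208, 221, 227, 218, 195, 195, 197, 195, 187, 76, 59, 83, 79, 125, 153, 155, 156, 155, 153, 155, 150]
308 [108, 99, 83, 82, 72, 84, 153, 202, 200, 203, 207, 205, 196, 199, 197, 200, 200, 198, 200, 190, 76, 67, 155, 180, 179, 178, 182, 166, 130, 228, 232, 232]
312 [72, 80, 82, 88, 134, 143, 188, 213, 204, 205, 200, 197, 198, 202, 200, 198, 199, 198, 202, 192, 76, 65, 155, 182, 180, 174, 134, 210, 232, 230, 230, 231]
orange col277 [194]
```

```bash
cat >> h.py <<'E'
CAP=np.array([538.6,178.8]); RG=128.7; TILT=-4.5
_y=yawR
def yawR(y): return _y(y)*R.from_euler('y',TILT,degrees=True)
E
python3 - <<'E'
from h import *
rep(-43.5,58,3)
E
```

```text
R 122.9 ang -51.5
F tang(+ = resisting cw) -1.4 rad 0.0
torque at cap -0.21
t 21.35 p [615.   82.6  60.1] yaw -50.6 F [-1.1 -0.9 -4.2] M [-0.19 -0.07 -0.03] w 19.7
[0.0021, 0.0059, 0.0058, -1.8, -4.4, -0.2]
-
[-0.0, 0.006, -0.0001, -2.7, 0.0, 0.2]
-
[-0.0, 0.006, -0.0001, -2.7, 0.0, 0.2]
-
```

Call:
carry_out --pt "0 0.006 0.003 -1.8 -2.2 0" --pt "0 0.006 0.003 -2.7 -2.2 0" --pt "0 0.006 0 -2.7 0 0" --pt "0 0 0 0 0 0" --pt "0 0 0 0 0 0"

```text
t: 21.98
ee_pos: [629.4, 88.3, 60.3]
orientation: [0.564, 1.415, -0.619]
ft_force: [-0.7, -0.3, -4.8]
width: 19.6
```

```bash
python3 - <<'E'
from h import *
rep(-43.5,52,2)
g=grab('wrist','w9')['pixels'].astype(int)
for x in(240,310): print([v for v in range(20,60) if g[v,x,1]>140 and g[v+2,x,1]<140])
E
```

```text
R 128.2 ang -44.9
F tang(+ = resisting cw) -0.7 rad -0.3
torque at cap -0.12
t 21.98 p [629.4  88.3  60.3] yaw -43.8 F [-0.7 -0.3 -4.8] M [-0.09 -0.09 -0.03] w 19.6
[0.0083, 0.0016, -0.0002, 0.4, 0.0, 0.3]
-
[-0.0, 0.0016, -0.0, -0.7, 0.0, 0.1]
-
[37, 38]
[37, 38, 57, 58]
```

Call:
carry_out --pt "0.004 0.002 0 0 0 0.3" --pt "0.004 0.001 0 0 0 0" --pt "0 0 0 0 0 0"

```text
t: 22.4
ee_pos: [631.7, 89.5, 51.6]
orientation: [0.569, 1.413, -0.616]
ft_force: [-0.9, 0.1, -4.2]
width: 19.4
```

```bash
python3 - <<'E'
from h import *
rep(-43.5,40,2)
E
```

```text
R 129.0 ang -43.8
F tang(+ = resisting cw) -0.6 rad -0.7
torque at cap -0.1
t 22.4 p [631.7  89.5  51.6] yaw -43.9 F [-0.9  0.1 -4.2] M [-0.13 -0.12 -0.03] w 19.4
[0.0115, 0.0003, -0.0012, -0.2, 0.0, 0.1]
-
[-0.0, 0.0003, -0.0, -0.1, -0.0, 0.0]
-
```

Call:
carry_out --pt "0.004 0 -0.0004 0 0 0" --pt "0.004 0 -0.0004 0 0 0" --pt "0.003 0 -0.0004 0 0 0" --pt "0 0 0 0 0 0"

```text
t: 22.9
ee_pos: [631.4, 89.7, 39.4]
orientation: [0.569, 1.413, -0.617]
ft_force: [-0.1, -0.5, -4.2]
width: 19.7
```

```bash
python3 - <<'E'
from h import *
rep(-43.5,33,2)
g=grab('wrist','w10')['pixels'].astype(int)
for x in(240,310): print([v for v in range(20,60) if g[v,x,1]>140 and g[v+2,x,1]<140])
E
```

```text
R 128.7 ang -43.8
F tang(+ = resisting cw) -0.4 rad 0.3
torque at cap -0.08
t 22.9 p [631.4  89.7  39.4] yaw -43.9 F [-0.1 -0.5 -4.2] M [-0.14 -0.09 -0.02] w 19.7
[0.0064, 0.0004, -0.0005, -0.2, 0.0, 0.1]
-
[-0.0, 0.0004, -0.0, -0.2, 0.0, 0.0]
-
[37, 38, 45, 46, 58]
[37, 38, 52]
```

Full weight is still on the gripper with the underside below the hexagon's top, so this time it has dropped over. On down to the seat.

Call:
carry_out --pt "0.003 0 -0.0003 0 0 0" --pt "0.003 0 -0.0003 0 0 0" --pt "0.001 0 0 0 0 0" --pt "0 0 0 0 0 0"

```text
t: 23.45
ee_pos: [631.6, 89.8, 32.3]
orientation: [0.569, 1.413, -0.616]
ft_force: [-0.4, 1.2, -3.7]
width: 19.6
```

```bash
python3 - <<'E'
from h import *
rep(-43.5,31,2)
plan([(gp(-44-3.5*k,31),-44-3.5*k,1) for k in range(1,3)],np.array(gp(-44,31)),yawR(-44))
g=grab('wrist','w11')['pixels'].astype(int)
for x in(240,310): print([v for v in range(20,60) if g[v,x,1]>140 and g[v+2,x,1]<140])
E
```

```text
R 128.7 ang -43.7
F tang(+ = resisting cw) 0.6 rad -1.1
torque at cap 0.05
t 23.45 p [631.6  89.8  32.3] yaw -43.9 F [-0.4  1.2 -3.7] M [-0.13 -0.02 -0.03] w 19.6
[0.0013, 0.0003, -0.0001, -0.3, 0.0, 0.1]
-
[-0.0, 0.0003, -0.0, -0.1, 0.0, 0.0]
-
[-0.0, -0.0079, -0.0002, 3.5, 0.0, -0.3]
-
[-0.0, -0.0079, -0.0002, 3.5, -0.0, -0.3]
-
[37, 38, 45, 46]
[37, 38]
```

Call:
carry_out --pt "0.001 -0.0079 -0.0002 3.5 0 -0.3" --pt "0 -0.0079 -0.0002 3.5 0 -0.3" --pt "0 -0.0079 -0.0002 3.5 0 -0.3" --pt "0 -0.0079 -0.0002 3.5 0 -0.3"

```text
t: 24.0
ee_pos: [607.7, 69.6, 31.8]
orientation: [0.751, 1.35, -0.815]
ft_force: [-0.3, 1.5, -4.5]
width: 19.8
```

```bash
python3 - <<'E'
from h import *
rep(-69,31.5,4)
E
```

```text
R 129.2 ang -57.7
F tang(+ = resisting cw) 0.6 rad -1.5
torque at cap 0.49
t 24.0 p [607.7  69.6  31.8] yaw -58.2 F [-0.3  1.5 -4.5] M [ 0.08 -0.02  0.42] w 19.8
[0.0003, -0.0064, -0.0007, 2.3, 0.1, -0.1]
-
[-0.0, -0.0064, -0.0002, 2.8, 0.0, -0.2]
-
[-0.0, -0.0064, -0.0002, 2.8, 0.0, -0.2]
-
[-0.0, -0.0064, -0.0002, 2.8, 0.0, -0.2]
-
```

Driving again at 0.5 N m. I'll go on in small checked steps.

Call:
carry_out --pt "0 -0.0064 -0.0007 2.3 0 -0.1" --pt "0 -0.0064 -0.0002 2.8 0 -0.2" --pt "0 -0.0064 -0.0002 2.8 0 -0.2" --pt "0 -0.0064 -0.0002 2.8 0 -0.2"

```text
t: 24.5
ee_pos: [586.0, 58.6, 32.6]
orientation: [0.891, 1.287, -0.959]
ft_force: [1.0, -0.1, -5.1]
width: 19.9
```

```bash
python3 - <<'E'
from h import *
rep(-79,31.5,4)
E
```

```text
R 129.3 ang -68.5
F tang(+ = resisting cw) 0.9 rad 0.5
torque at cap 0.58
t 24.5 p [586.   58.6  32.6] yaw -69.0 F [ 1.  -0.1 -5.1] M [-0.11 -0.01  0.47] w 19.9
[0.001, -0.0059, -0.0007, 2.1, 0.2, -0.5]
-
[-0.0, -0.0059, -0.0001, 2.6, -0.0, -0.2]
-
[-0.0, -0.0059, -0.0001, 2.6, -0.0, -0.2]
-
[-0.0, -0.0059, -0.0001, 2.6, 0.0, -0.2]
-
```

Call:
carry_out --pt "0.001 -0.0059 -0.0007 2.1 0 -0.4" --pt "0 -0.0059 -0.0001 2.6 0 -0.2" --pt "0 -0.0059 -0.0001 2.6 0 -0.2" --pt "0 -0.0059 -0.0001 2.6 0 -0.2"

```text
t: 25.0
ee_pos: [564.6, 52.1, 32.7]
orientation: [1.015, 1.222, -1.095]
ft_force: [-0.1, 0.1, -4.5]
width: 19.7
```

```bash
python3 - <<'E'
from h import *
rep(-89,31.5,4)
E
```

```text
R 129.4 ang -78.4
F tang(+ = resisting cw) -0.1 rad -0.2
torque at cap 0.55
t 25.0 p [564.6  52.1  32.7] yaw -79.0 F [-0.1  0.1 -4.5] M [-0.11  0.09  0.56] w 19.7
[0.001, -0.006, -0.0008, 2.0, 0.3, -0.5]
-
[-0.0, -0.0059, -0.0001, 2.6, 0.0, -0.2]
-
[-0.0, -0.0059, -0.0001, 2.6, -0.0, -0.2]
-
[-0.0, -0.0059, -0.0001, 2.6, 0.0, -0.2]
-
```

Call:
carry_out --pt "0.001 -0.006 -0.0008 2.0 0.2 -0.4" --pt "0 -0.0059 -0.0001 2.6 0 -0.2" --pt "0 -0.0059 -0.0001 2.6 0 -0.2" --pt "0 -0.0059 -0.0001 2.6 0 -0.2"

```text
t: 25.5
ee_pos: [541.9, 49.5, 32.3]
orientation: [1.141, 1.152, -1.229]
ft_force: [1.8, -0.4, -3.7]
width: 19.7
```

```bash
python3 - <<'E'
from h import *
rep(-99,31.5,4)
E
```

```text
R 129.4 ang -88.5
F tang(+ = resisting cw) 1.8 rad 0.4
torque at cap 0.8
t 25.5 p [541.9  49.5  32.3] yaw -89.1 F [ 1.8 -0.4 -3.7] M [-0.2  -0.18  0.58] w 19.7
[0.0007, -0.0059, -0.0008, 2.1, 0.1, -0.5]
-
[-0.0, -0.0059, -0.0001, 2.6, -0.0, -0.2]
-
[-0.0, -0.0059, -0.0001, 2.6, 0.0, -0.2]
-
[-0.0, -0.0059, -0.0001, 2.6, 0.0, -0.2]
-
```

Call:
carry_out --pt "0.0005 -0.0059 -0.0008 2.3 0 -0.3" --pt "0 -0.0059 -0.0001 2.6 0 -0.2"

```text
t: 25.75
ee_pos: [532.1, 49.6, 32.5]
orientation: [1.202, 1.111, -1.293]
ft_force: [2.7, -1.2, -4.6]
width: 19.8
```

```bash
python3 - <<'E'
from h import *
rep(-98,31.5,2)
E
```

```text
R 129.4 ang -92.9
F tang(+ = resisting cw) 2.8 rad 1.1
torque at cap 1.15
t 25.75 p [532.1  49.6  32.5] yaw -94.0 F [ 2.7 -1.2 -4.6] M [-0.37 -0.49  0.8 ] w 19.8
[0.0009, -0.0058, -0.0008, 1.4, 0.1, -0.6]
-
[-0.0, -0.0057, -0.0001, 2.6, -0.0, -0.2]
-
```

The torque is rising, to 1.15 N m, well clear of the pipes: the cap is coming up tight. A little more, then hold.

Call:
carry_out --pt "0 -0.005 -0.0008 1.6 0 -0.3" --pt "0 -0.004 -0.0001 1.8 0 -0.1" --pt "0 0 0 0 0 0"

```text
t: 26.12
ee_pos: [527.5, 50.2, 33.9]
orientation: [1.245, 1.078, -1.333]
ft_force: [3.5, -2.7, -5.2]
width: 20.0
```

```bash
python3 - <<'E'
from h import *
rep(-101,31.5,2)
E
```

```text
R 129.1 ang -94.9
F tang(+ = resisting cw) 3.8 rad 2.4
torque at cap 1.27
t 26.12 p [527.5  50.2  33.9] yaw -97.4 F [ 3.5 -2.7 -5.2] M [-0.69 -0.58  0.8 ] w 20.0
[0.0023, -0.0069, -0.0005, 0.6, 0.2, -0.9]
-
[-0.0, -0.0068, -0.0002, 3.0, 0.0, -0.2]
-
```

Call:
carry_out --pt "0.002 -0.007 -0.0005 1 0 -0.5" --pt "0 -0.006 -0.0002 2.6 0 -0.2" --pt "0 -0.002 0 0.8 0 0"

```text
t: 26.5
ee_pos: [519.8, 51.2, 33.9]
orientation: [1.3, 1.036, -1.384]
ft_force: [5.8, -4.4, -5.4]
width: 20.0
```

```bash
python3 - <<'E'
from h import *
rep(-104,32,2)
E
```

```text
R 129.0 ang -98.4
F tang(+ = resisting cw) 6.4 rad 3.5
torque at cap 1.71
t 26.5 p [519.8  51.2  33.9] yaw -101.7 F [ 5.8 -4.4 -5.4] M [-0.93 -0.94  0.91] w 20.0
[0.0018, -0.0064, -0.0002, -0.5, 0.1, -1.2]
-
[-0.0, -0.0063, -0.0002, 2.8, -0.0, -0.2]
-
```

```bash
python3 - <<'E'
from h import *
def lug(im,x0=205,x1=232,y0=178,y1=200):
    g=im['pixels'][y0:y1,x0:x1].astype(int); m=(g[...,2]>120)&(g[...,1]<70)&(g[...,0]<70)
    v,u=np.nonzero(m); return m.sum(),u.mean()+x0,v.mean()+y0,u.min()+x0
a=load('side0');b=grab('side','s12');
for i in(a,load('s7'),b):
    n,u,v,_=lug(i); print(n,u,v,unproj(i,[(u,v)],40).round(1))
y=np.radians(-76.3+90); print('plate +y',np.cos(y),np.sin(y))
P=np.array([527,223,40.]);print('px per mm along +y',proj(a,[P+[np.cos(y)*5,np.sin(y)*5,0]])-proj(a,[P]))
plan([])
E
```

```text
19 219.31578947368422 189.0 [[529.1 213.9  40. ]]
16 218.6875 189.375 [[527.2 214.7  40. ]]
12 218.66666666666666 187.5 [[533.2 218.2  40. ]]
plate +y 0.9715491199976461 0.23683814606561873
px per mm along +y [[ 0.51323303 -1.31972599]]
t 26.55 p [519.8  51.2  34. ] yaw -101.7 F [ 6.  -4.1 -4.1] M [-1.01 -0.94  0.88] w 20.2
```

The lug has moved about 6 mm towards +y in the side picture, which agrees with about 1.7 N m. I'll hold it there for a moment.

Call:
carry_out --pt "0.001 -0.003 0 0.6 0 0" --pt "0 -0.002 0 0.5 0 0" --pt "0 -0.002 0 0.5 0 0" --pt "0 -0.001 0 0.5 0 0"

```text
t: 27.05
ee_pos: [519.8, 51.6, 35.1]
orientation: [1.329, 1.007, -1.393]
ft_force: [6.7, -3.3, -5.4]
width: 20.9
```

```bash
python3 - <<'E'
from h import *
rep(-104,32,2)
E
```

```text
R 128.6 ang -98.4
F tang(+ = resisting cw) 7.1 rad 2.3
torque at cap 1.82
t 27.05 p [519.8  51.6  35.1] yaw -103.5 F [ 6.7 -3.3 -5.4] M [-0.8  -0.76  0.93] w 20.9
[0.0029, -0.0064, 0.0003, -2.3, -0.0, -2.0]
-
[-0.0, -0.0063, -0.0002, 2.8, -0.0, -0.2]
-
```

Held at about 1.8 N m for roughly a second. Now I'll ease off.

Call:
carry_out --pt "0 0.006 0 -3.5 0 -0.5" --pt "0 0.006 0 -3.5 0 0" --pt "0 0.006 0 -3.5 0 0" --pt "0 0.006 0 -3 0 0" --pt "0 0.004 0 -2 0 0" --pt "0 0 0 0 0 0"

```text
t: 27.8
ee_pos: [546.1, 50.4, 34.5]
orientation: [1.121, 1.168, -1.211]
ft_force: [0.8, -2.1, -3.3]
width: 20.0
```

```bash
python3 - <<'E'
from h import *
rep(-86,33,2)
E
```

```text
R 128.6 ang -86.7
F tang(+ = resisting cw) 0.6 rad 2.1
torque at cap 0.2
t 27.8 p [546.1  50.4  34.5] yaw -87.5 F [ 0.8 -2.1 -3.3] M [-0.55 -0.05  0.12] w 20.0
[0.0015, 0.0007, -0.0, -1.2, 0.0, -0.0]
-
[-0.0, 0.0007, -0.0, -0.3, 0.0, 0.0]
-
```

Call:
carry_out --pt "0 0.005 -0.001 -2.5 0 0" --pt "0 0.003 0 -1.5 0 0" --pt "-0.006 0 0.0005 0 0 0" --pt "-0.006 0 0.0005 0 0 0" --pt "-0.008 0 0.0006 0 0 0" --pt "0 0 0 0 0 0"

```text
t: 28.55
ee_pos: [552.2, 51.7, 55.8]
orientation: [1.071, 1.202, -1.167]
ft_force: [0.7, 0.7, -3.9]
width: 19.8
```

```bash
python3 - <<'E'
from h import *
rep(-83,100,4)
EOF=0
b=grab('side','s13')
g=b['pixels'][178:200,205:232].astype(int); m=(g[...,2]>120)&(g[...,1]<70)&(g[...,0]<70); v,u=np.nonzero(m); print(m.sum(),u.mean()+205,v.mean()+178)
E
```

```text
R 127.8 ang -83.9
F tang(+ = resisting cw) 0.8 rad -0.6
torque at cap 0.07
t 28.55 p [552.2  51.7  55.8] yaw -83.7 F [ 0.7  0.7 -3.9] M [-0.16 -0.03 -0.02] w 19.8
[-0.044, 0.0002, 0.0043, -0.1, -0.0, 0.4]
-
[-0.0, 0.0005, -0.0, -0.2, 0.0, 0.0]
-
[-0.0, 0.0005, -0.0, -0.2, -0.0, 0.0]
-
[-0.0, 0.0005, -0.0, -0.2, 0.0, 0.0]
-
19 219.0 189.10526315789474
```

Torque and force are gone and the lug is back at its rest position. I'll lift and carry the wrench to the mat.

Call:
carry_out --pt "-0.02 0 0.002 0 0 0" --pt "-0.03 0 0.003 0 0 0" --pt "-0.025 0 0.002 0 0 0" --pt "0 0 0 0 0 0"

```text
t: 29.1
ee_pos: [551.2, 50.9, 131.6]
orientation: [1.069, 1.205, -1.169]
ft_force: [-0.1, 1.0, -3.9]
width: 19.4
```

```bash
python3 - <<'E'
from h import *
plan([((553,-302,125),-84,8)])
E
```

```text
t 29.1 p [551.2  50.9 131.6] yaw -83.7 F [-0.1  1.  -3.9] M [-0.14 -0.04 -0.03] w 19.4
[0.0043, -0.0046, 0.0437, 0.0, -0.0, 0.1]
[0.0043, -0.0045, 0.0437, 0.0, -0.0, 0.1]
[0.0043, -0.0045, 0.0437, 0.0, -0.0, 0.1]
[0.0043, -0.0045, 0.0437, 0.0, -0.0, 0.1]
[0.0043, -0.0045, 0.0437, 0.0, -0.0, 0.1]
[0.0043, -0.0044, 0.0437, 0.0, -0.0, 0.1]
[0.0043, -0.0044, 0.0437, 0.0, -0.0, 0.1]
[0.0043, -0.0044, 0.0437, 0.0, -0.0, 0.1]
-
```

Call:
carry_out --pt "0.002 -0.002 0.022 0 0 0" --pt "0.004 -0.0045 0.044 0 0 0" --pt "0.004 -0.0045 0.044 0 0 0" --pt "0.004 -0.0045 0.044 0 0 0" --pt "0.004 -0.0045 0.044 0 0 0" --pt "0.004 -0.0045 0.044 0 0 0" --pt "0.004 -0.0045 0.044 0 0 0" --pt "0.003 -0.004 0.03 0 0 0"

```text
t: 30.1
ee_pos: [547.7, -273.5, 115.6]
orientation: [1.063, 1.219, -1.171]
ft_force: [0.6, 0.5, -3.8]
width: 19.9
```

```bash
python3 - <<'E'
from h import *
plan([((553,-302,30),-84,6)])
E
```

```text
t 30.1 p [ 547.7 -273.5  115.6] yaw -83.4 F [ 0.6  0.5 -3.8] M [-0.12 -0.09 -0.04] w 19.9
[0.0146, 0.0006, 0.0038, 0.1, -0.1, 0.2]
[0.0146, 0.0006, 0.0038, 0.1, -0.1, 0.2]
[0.0146, 0.0006, 0.0037, 0.1, -0.1, 0.2]
[0.0146, 0.0005, 0.0037, 0.1, -0.1, 0.2]
[0.0146, 0.0005, 0.0037, 0.1, -0.1, 0.2]
[0.0146, 0.0004, 0.0037, 0.1, -0.1, 0.2]
-
```

Call:
carry_out --pt "0.015 0.0006 0.0037 0.1 0 0.2" --pt "0.015 0.0006 0.0037 0.1 0 0.2" --pt "0.015 0.0006 0.0037 0.1 0 0.2" --pt "0.015 0.0005 0.0037 0.1 0 0.2" --pt "0.015 0.0005 0.0037 0.1 0 0.2" --pt "0.015 0.0005 0.0037 0.1 0 0.2" --pt "0 0 0 0 0 0"

```text
t: 30.98
ee_pos: [550.5, -300.5, 16.4]
orientation: [1.083, 1.207, -1.164]
ft_force: [-0.2, -0.5, -4.3]
width: 19.9
```

```bash
python3 - <<'E'
from h import *
plan([((553,-302,-5),-84,5)])
g=grab('wrist','w14')['pixels'].astype(int)
for x in(240,310): print([v for v in range(20,60) if g[v,x,1]>140 and g[v+2,x,1]<140])
E
```

```text
t 30.98 p [ 550.5 -300.5   16.4] yaw -84.0 F [-0.2 -0.5 -4.3] M [-0.22  0.05 -0.  ] w 19.9
[0.0043, 0.0005, 0.0001, -0.0, -0.1, 0.0]
[0.0043, 0.0005, 0.0001, -0.0, -0.1, 0.0]
[0.0043, 0.0005, 0.0, -0.0, -0.1, 0.0]
[0.0043, 0.0005, 0.0, -0.0, -0.1, 0.0]
[0.0043, 0.0005, 0.0, -0.0, -0.1, 0.0]
-
[40, 41]
[40, 41]
```

Call:
carry_out --pt "0.007 0 0.0004 0 0 0" --pt "0.006 0 0.0003 0 0 0" --pt "0.005 0 0.0003 0 0 0" --pt "0.005 0 0.0003 0 0 0" --pt "0.003 0 0 0 0 0" --pt "0 0 0 0 0 0"

```text
t: 31.78
ee_pos: [552.5, -304.2, -8.8]
orientation: [1.083, 1.203, -1.163]
ft_force: [-0.5, -0.3, -4.9]
width: 19.9
```

```bash
python3 - <<'E'
from h import *
plan([])
E
```

```text
t 31.77 p [ 552.5 -304.2   -8.8] yaw -84.0 F [-0.5 -0.3 -4.9] M [-0.13  0.03 -0.02] w 19.9
```

Call:
carry_out --pt "0.002 0 0 0 0 0" --pt "0.002 0 0 0 0 0" --pt "0.001 0 0 0 0 0" --pt "0 0 0 0 0 0"

```text
t: 32.28
ee_pos: [552.8, -304.7, -13.8]
orientation: [1.083, 1.202, -1.162]
ft_force: [0.3, 0.4, -4.2]
width: 20.0
```

```bash
python3 - <<'E'
from h import *
plan([])
E
```

```text
t 32.27 p [ 552.8 -304.7  -13.8] yaw -84.0 F [ 0.3  0.4 -4.2] M [-0.15  0.09  0.02] w 20.0
```

Call:
carry_out --pt "0.002 0 0 0 0 0" --pt "0.001 0 0 0 0 0" --pt "0.001 0 0 0 0 0" --pt "0 0 0 0 0 0"

```text
t: 32.78
ee_pos: [553.2, -304.9, -14.5]
orientation: [1.083, 1.201, -1.162]
ft_force: [-0.4, -0.4, -4.4]
width: 19.7
```

```bash
python3 - <<'E'
from h import *
plan([])
E
```

```text
t 32.77 p [ 553.2 -304.9  -14.5] yaw -84.0 F [-0.4 -0.4 -4.4] M [-0.18 -0.    0.04] w 19.7
```

Call:
carry_out --pt "0.004 0 0 0 0 0" --pt "0.003 0 0 0 0 0"

```text
t: 33.02
ee_pos: [553.4, -305.6, -15.7]
orientation: [1.082, 1.201, -1.163]
ft_force: [-9.5, 8.5, 28.1]
width: 20.0
```

```bash
python3 - <<'E'
from h import *
plan([])
E
```

```text
t 33.02 p [ 553.4 -305.6  -15.7] yaw -84.0 F [-9.5  8.5 28.1] M [ 1.04  1.73 -0.07] w 20.0
```

Contact with the mat at 28 N. I'll release and back off.

Call:
carry_out --pt "-0.0015 0 0 0 0 0" --pt "0 0 0 0 0 0" --pt "0 0 0 0 0 0" --pt "0 0 0 0 0 0" --pt "0 0 0 0 0 0" --grip 0.5

```text
t: 33.65
ee_pos: [554.8, -306.3, -13.3]
orientation: [1.083, 1.198, -1.162]
ft_force: [0.5, 0.4, 1.0]
width: 44.0
```

```bash
python3 - <<'E'
from h import *
plan([])
E
```

```text
t 33.65 p [ 554.8 -306.3  -13.3] yaw -84.1 F [0.5 0.4 1. ] M [-0.03  0.06  0.01] w 44.0
```

Call:
carry_out --pt "-0.01 0 0.001 0 0 0" --pt "-0.03 0 0.003 0 0 0" --pt "-0.05 0 0.004 0 0 0" --pt "-0.05 0 0.004 0 0 0" --pt "-0.05 0 0.004 0 0 0" --pt "-0.04 0 0.004 0 0 0" --pt "0 0 0 0 0 0" --pt "0 0 0 0 0 0"

```text
t: 34.65
ee_pos: [553.9, -309.2, 227.4]
orientation: [1.083, 1.198, -1.162]
ft_force: [-0.5, 0.2, -0.2]
width: 44.0
```

```bash
python3 - <<'E'
from h import *
plan([])
im=grab('wrist','w15'); s=grab('side','s15')
a=cv2.resize(im['pixels'],(460,345)); b=cv2.resize(s['pixels'][130:290,160:480],(460,230),interpolation=cv2.INTER_CUBIC)
cv2.imwrite('pics/v15.png',np.vstack([a,b]))
E
```

```text
t 34.65 p [ 553.9 -309.2  227.4] yaw -84.1 F [-0.5  0.2 -0.2] M [-0.01  0.09  0.03] w 44.0
```

View pics/v15.png

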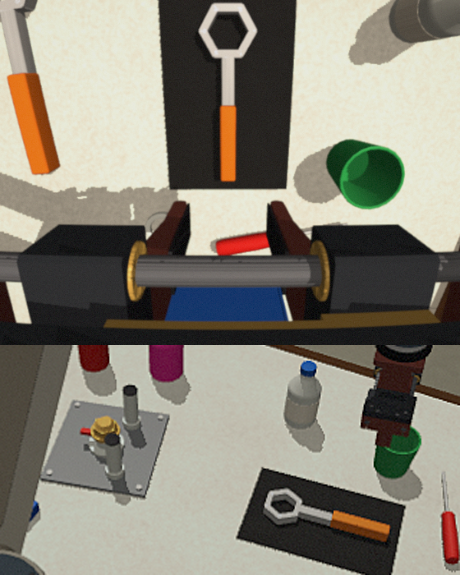

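The wrench lies flat and whole on the mat: ring at (228,30), grip end at (228,180) in the wrist half. The cap, the pipes and the other things in view look as before, and the gripper is clear. Handing in.

```bash
python3 -c "
from workcell import ctrl
print(ctrl.close_job())"
```

```text
the job is handed in; nothing more can be done
None
```

The cap is tight, the wrench is back on the mat, and the job is handed in at about 35 s of robot time, with no verdict reported.

- **Tightening:** I used the smaller orange-handled wrench and took two driving strokes clockwise, lifting and reseating it between them. The cap turned against about 0.5 N m, then came up solid. I held it above 1.2 N m for about a second, with a peak near 1.8 N m and about 7 N sideways at the grip. Under load the lug had moved about 6 mm in the side picture, which agrees with that torque, and it went back to rest when I eased off.
- **Laying down:** The last picture shows the wrench flat and wholly on the black mat. The gripper was open and clear, with no force on it. The pipes and the other things in view look undisturbed.

What went wrong or disagreed on the way:

- **First grasp:** The fingers closed on nothing because their ends sit about 24 mm short of the reported tool point. I went lower and gripped it.
- **First reseat:** The ring rode on top of the hexagon, and I swept it about 23° there with almost no torque (under 0.1 N m). I lifted it and seated it properly.
- **Setting down:** The wrench met the mat with a brief push of about 28 N on the wrist.

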